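# Clear the slideway, nest the taper sleeves, run them under the hood

## Robot

A 6-joint arm with a two-finger parallel gripper is mounted at the origin on the work surface. World frame = base frame: x ahead of the robot, y to its left, z up, the work surface at z = 0. Lengths are in mm, angles in rad, forces in N, time in s.
With the tool pointing down it reaches from about 350 to 875 mm from the base axis. Payload 4.2 kg.
Tool frame: the origin (TCP) lies midway between the tips of the shut fingers; the grasp point (between the pads) lies 19 mm behind it; z points along the fingers, y is the direction in which the jaws open and shut (so a half turn about z gives the same grasp; the last joint's range is limited). The gripper opens to 85 mm and grips with 20 to 120 N. Pads are 22 mm wide; open, the fingers measure 114 mm over their backs; the gripper's body (76 mm by 85 mm) begins 54 mm behind the grasp point. The pads swing forward as they close: fully open they stand 13 mm farther back than shut.
Start: joints at [-1.001, 0.385, 0.008, 0, -1.194, -0.259], TCP at [191.153, -595.029, 231.312] pointing down, gripper open.
Joint ranges: [-3.14, 3.14], [-1.21, 2.06], [-1.07, 1.41], [-3.16, 2.05], [-2.99, -0.16], [-3.1, 3.1]. Speed limits (rad/s): [2.79, 2.79, 3.14, 3.14, 3.14, 3.14].

## Interface

Orientations are given as a unit quaternion [x, y, z, w].
In Python, from bench import read_state, get_image, job_done, search_frame, regions_of gives the robot as it stands.
- The arm moves only by the tool servo_tool, never from a script. Its arguments are lists of equal length, an entry for each row: "turn": the turn, a rotation vector about the world's x, y, z in rad, a list of three; "dp": the shift along the world's x, y, z in m, a list of three; "fingers": the finger opening in m, from 0 to 0.0854. In form: {"turn": [[rx, ry, rz], ...], "dp": [[tx, ty, tz], ...], "fingers": [fingers, ...]}. A call has exactly 5 rows; each row shifts and turns the pose as measured when the row begins; what a row does not reach is not made up. A row lasts 1/8 s, in which the tool goes at most 62.5 mm and 10.7 degrees, less where a joint would pass 70% of its speed; a pose out of reach is approached as far as the arm can. A call is refused whole if a number of a shift passes 0.0625 or a number of a turn 0.188, either way. A call with a gripper value outside its range is refused whole. The fingers move at their own pace and stop on an object; the grip force is fixed at half the most. Time passes only in rows, so rows that do not move let the fingers close, or fill a call up. It gives the time, the measured TCP pose, the force and the opening at its end, in the units of the state.
- read_state(): the state, without advancing time (a new reading comes with each control period).
- get_image(name): name is "scene" or "top"; returns a dict with "img" (480x640x3 uint8, red, green, blue), "vfov" (degrees; the focal length in pixels is half the picture's height over the tangent of half this angle, whatever the lens; pixels are square), "cx", "cy" (the principal point, pixels), "world_from_camera" (4x4, takes a point from camera to world coordinates). Camera axes: x right, y down, z forward; pixel columns grow to the right and rows downward; lengths in mm; the calibration is good to about 2 mm. A picture is of the moment at which its call begins. There is no depth.
- job_done(): hands the job in, once; it reports no verdict.
Trained networks look in the newest picture that a camera, given by its name, has taken for a name from the list of things; names that differ only in an ending like _2 or _b are one class to them, and where a whole thing is asked for, a point or a joint stands for the part that bears it (a point fixed in the world has none). Each returns a list of dicts, best first, with "score" (0 to 1); they miss things now and then, are a little off and sometimes report something else, mostly with a low value. They report only what shows in the picture. A call takes as long as a camera call. They do not tell look-alikes from the thing itself.
- search_frame(query, camera): "box" ([left, top, width, height] in pixels, round what is visible of it).
- regions_of(query, camera): "region" (480x640 bool, what is visible of it) and "box" ([left, top, width, height] in pixels, round what is visible of it).
The state is a dict: "clock": time; "joints": joint angles; "joint_vel": joint speeds; "joint_efforts": joint torques, N m; "position": TCP position; "ee_rot": TCP orientation; "contact_force": force on the tool from outside, world axes, zero at the start; "wrist_torque": the same for the moment, N m; "gripper_width": finger opening in mm.
Only numpy, scipy, OpenCV 4.12 (cv2) and the standard library are available. Lean on these libraries where they do the work, as an engineer would, in place of code of your own. Each camera call takes 0.05 s, during which the arm holds its last target. There are 200 camera calls.

## Task

Sweep every loose brass chip off the grey slideway into the blue trough along its far side, using the orange scraper block and never the gripper itself, and only then nest all the tapered brass sleeves, wide end down, one over another on the steel cone of the carriage: set each one down lightly and let go, never press it, or the tapers wedge. When the stack is complete, slide the carriage by its red handle all the way home under the clear hood; the scraper must end flat on its green mat, foot down, and the jar and the model wheel must be left where they are.

Things in the scene. Friction and masses are not known exactly. Their poses are not given: they have to be found in the camera images.
- way: fixed grey steel slideway, 130 (x) x 480 (y) x 30 mm high; origin at the centre of its underside on the bench, so its top is at z = 30 mm. Its y axis runs along the slide (home end at -y), its x axis points across it to the trough. The chips start on its top, between the carriage and the hood
- trough (a point): centre of the floor of the blue open chip trough along the slideway's +x edge. Inside, in the slideway's frame: x 65 (the slideway's own edge, 30 mm high) to 151, y -176 to 56 mm, floor 4 mm above the bench; far wall 40 mm high, end walls 28 mm
- hood (a point): middle of the lower edge of the clear hood's mouth, which faces the slideway's +y; 200 mm above the bench. The hood covers the slideway from y = -240 to -140 mm: roof 5 mm thick (top at 205 mm), side panels 5 mm thick at x = -62 and +62 mm, open at both ends
- carriage (a joint): travel of the aluminium carriage in m, towards the slideway's -y: 0 = fully out, 0.27 = home under the hood, at a stop. It slides with about 1.5 N of friction and stays where it is left. Its plate, 90 (x) x 170 (y) mm, top 45 mm above the bench, reaches from 45 mm ahead of the steel cone's axis (-y side) to 125 mm behind it (handle side)
- carriage_grip (a point): point on the carriage's red handle, an upright block 24 (slideway x) x 16 (slideway y) mm standing 45 mm high on the plate, 105 mm behind the steel cone on its +y side; this point is the centre of the handle's top face (z = 90 mm above the bench)
- stub (a point): solid steel cone fixed upright on the carriage, 55 mm high, diameter 56 mm at the foot and 34 mm at the top; this point is the centre of its foot on the carriage plate (45 mm above the bench), axes as the slideway's. In the slideway's frame it stands at x = 0, y = 80 mm minus the carriage travel
- sleeve0: brass sleeve (may be absent), 80 g or so, standing wide end down: hollow open cone 55 mm high, 56 mm across at the foot, 34 at the top, wall 4 mm, with a foot flange 72 across, 4 high; origin at the centre of its foot, z up. All alike: over the steel cone or another sleeve it rests with its foot about 20 mm above the other's foot. Pushed down with over about 8 N it wedges: failure
- sleeve1: brass sleeve (may be absent), 80 g or so, standing wide end down: hollow open cone 55 mm high, 56 mm across at the foot, 34 at the top, wall 4 mm, with a foot flange 72 across, 4 high; origin at the centre of its foot, z up. All alike: over the steel cone or another sleeve it rests with its foot about 20 mm above the other's foot. Pushed down with over about 8 N it wedges: failure
- sleeve2: brass sleeve (may be absent), 80 g or so, standing wide end down: hollow open cone 55 mm high, 56 mm across at the foot, 34 at the top, wall 4 mm, with a foot flange 72 across, 4 high; origin at the centre of its foot, z up. All alike: over the steel cone or another sleeve it rests with its foot about 20 mm above the other's foot. Pushed down with over about 8 N it wedges: failure
- sleeve3: brass sleeve (may be absent), 80 g or so, standing wide end down: hollow open cone 55 mm high, 56 mm across at the foot, 34 at the top, wall 4 mm, with a foot flange 72 across, 4 high; origin at the centre of its foot, z up. All alike: over the steel cone or another sleeve it rests with its foot about 20 mm above the other's foot. Pushed down with over about 8 N it wedges: failure
- scraper: scraper block: black rubber foot 44 (x) x 90 (y) x 12 mm high, orange handle above it 20 (x) x 60 (y) mm up to z = 50 mm; origin at the centre of the foot's underside, z up. About 120 g. It starts on the green mat
- mat: fixed green mat 130 (x) x 160 (y) x 3 mm where the scraper belongs; origin at the centre of its underside
- chip0: loose curled brass chip, 14 x 11 x 8 mm, 10 g, lying on the slideway, or absent; origin at the centre of its underside
- chip1: loose curled brass chip, 14 x 11 x 8 mm, 10 g, lying on the slideway, or absent; origin at the centre of its underside
- chip2: loose curled brass chip, 14 x 11 x 8 mm, 10 g, lying on the slideway, or absent; origin at the centre of its underside
- chip3: loose curled brass chip, 14 x 11 x 8 mm, 10 g, lying on the slideway, or absent; origin at the centre of its underside
- chip4: loose curled brass chip, 14 x 11 x 8 mm, 10 g, lying on the slideway, or absent; origin at the centre of its underside
- jar: amber glass jar with a lid, 56 mm across, 75 mm high, loose; leave alone; origin at the centre of its underside
- wheel: model car wheel lying flat, 72 mm across, 22 mm high, loose; leave alone; origin at the centre of its underside
Mind the look-alikes: they are no part of the job. Leave any pink look-alike of the sleeve2 alone. Leave any pink look-alike of the sleeve1 alone.

How it is judged (in metres and radians):
On the way, in this order (a step that is already met when the one before it is completed fails the run):
1. every chip lies in the trough, while the carriage has not been run in (x of chip0 in the frame of way between 0.062 and 0.153 m and y of chip0 in the frame of way between -0.178 and 0.058 m and z of each of chip0, chip1, chip2, chip3, chip4 in the frame of way below 0.025 m and x of chip1 in the frame of way between 0.062 and 0.153 m and y of chip1 in the frame of way between -0.178 and 0.058 m and x of chip2 in the frame of way between 0.062 and 0.153 m and y of chip2 in the frame of way between -0.178 and 0.058 m and x of chip3 in the frame of way between 0.062 and 0.153 m and y of chip3 in the frame of way between -0.178 and 0.058 m and x of chip4 in the frame of way between 0.062 and 0.153 m and y of chip4 in the frame of way between -0.178 and 0.058 m and value of joint carriage below 0.06 m), for 0.2 s.
2. every sleeve is nested loosely, upright and let go on the carriage's cone, the carriage still out (travel under 60 mm) (horizontal distance between each of sleeve0, sleeve1, sleeve2, sleeve3 and stub below 0.008 m and angle between each of sleeve0, sleeve1, sleeve2, sleeve3's own z axis and vertical below 0.12 rad and linear speed of each of sleeve0, sleeve1, sleeve2, sleeve3 below 0.03 m/s and (z of sleeve0 in the frame of stub between 0.014 and 0.027 m or z of sleeve0 in the frame of sleeve1 between 0.014 and 0.027 m or z of sleeve0 in the frame of sleeve2 between 0.014 and 0.027 m or z of sleeve0 in the frame of sleeve3 between 0.014 and 0.027 m) and contact force between the fingers and sleeve0 below 0.1 N and (z of sleeve1 in the frame of stub between 0.014 and 0.027 m or z of sleeve1 in the frame of sleeve0 between 0.014 and 0.027 m or z of sleeve1 in the frame of sleeve2 between 0.014 and 0.027 m or z of sleeve1 in the frame of sleeve3 between 0.014 and 0.027 m) and contact force between the fingers and sleeve1 below 0.1 N and (z of sleeve2 in the frame of stub between 0.014 and 0.027 m or z of sleeve2 in the frame of sleeve0 between 0.014 and 0.027 m or z of sleeve2 in the frame of sleeve1 between 0.014 and 0.027 m or z of sleeve2 in the frame of sleeve3 between 0.014 and 0.027 m) and contact force between the fingers and sleeve2 below 0.1 N and (z of sleeve3 in the frame of stub between 0.014 and 0.027 m or z of sleeve3 in the frame of sleeve0 between 0.014 and 0.027 m or z of sleeve3 in the frame of sleeve1 between 0.014 and 0.027 m or z of sleeve3 in the frame of sleeve2 between 0.014 and 0.027 m) and contact force between the fingers and sleeve3 below 0.1 N and value of joint carriage below 0.06 m), for 0.2 s.
3. the carriage is fully home under the hood (value of joint carriage above 0.258 m), for 0.2 s.
At the end, for the whole second after the job is handed in: Chips in the trough; each sleeve within 8 mm of the cone axis, upright within 0.12 rad, foot 14-27 mm above the one beneath, released, at rest; carriage travel over 258 mm; scraper foot down, at rest, within 45 mm of the mat centre along both mat axes (x of chip0 in the frame of way between 0.062 and 0.153 m and y of chip0 in the frame of way between -0.178 and 0.058 m and z of each of chip0, chip1, chip2, chip3, chip4 in the frame of way below 0.025 m and x of chip1 in the frame of way between 0.062 and 0.153 m and y of chip1 in the frame of way between -0.178 and 0.058 m and x of chip2 in the frame of way between 0.062 and 0.153 m and y of chip2 in the frame of way between -0.178 and 0.058 m and x of chip3 in the frame of way between 0.062 and 0.153 m and y of chip3 in the frame of way between -0.178 and 0.058 m and x of chip4 in the frame of way between 0.062 and 0.153 m and y of chip4 in the frame of way between -0.178 and 0.058 m and horizontal distance between each of sleeve0, sleeve1, sleeve2, sleeve3 and stub below 0.008 m and angle between each of sleeve0, sleeve1, sleeve2, sleeve3, scraper's own z axis and vertical below 0.12 rad and linear speed of each of sleeve0, sleeve1, sleeve2, sleeve3, scraper below 0.03 m/s and (z of sleeve0 in the frame of stub between 0.014 and 0.027 m or z of sleeve0 in the frame of sleeve1 between 0.014 and 0.027 m or z of sleeve0 in the frame of sleeve2 between 0.014 and 0.027 m or z of sleeve0 in the frame of sleeve3 between 0.014 and 0.027 m) and contact force between the fingers and sleeve0 below 0.1 N and (z of sleeve1 in the frame of stub between 0.014 and 0.027 m or z of sleeve1 in the frame of sleeve0 between 0.014 and 0.027 m or z of sleeve1 in the frame of sleeve2 between 0.014 and 0.027 m or z of sleeve1 in the frame of sleeve3 between 0.014 and 0.027 m) and contact force between the fingers and sleeve1 below 0.1 N and (z of sleeve2 in the frame of stub between 0.014 and 0.027 m or z of sleeve2 in the frame of sleeve0 between 0.014 and 0.027 m or z of sleeve2 in the frame of sleeve1 between 0.014 and 0.027 m or z of sleeve2 in the frame of sleeve3 between 0.014 and 0.027 m) and contact force between the fingers and sleeve2 below 0.1 N and (z of sleeve3 in the frame of stub between 0.014 and 0.027 m or z of sleeve3 in the frame of sleeve0 between 0.014 and 0.027 m or z of sleeve3 in the frame of sleeve1 between 0.014 and 0.027 m or z of sleeve3 in the frame of sleeve2 between 0.014 and 0.027 m) and contact force between the fingers and sleeve3 below 0.1 N and value of joint carriage above 0.258 m and x of scraper in the frame of mat between -0.045 and 0.045 m and y of scraper in the frame of mat between -0.045 and 0.045 m and height (world z) of scraper below 0.012 m); the robot touches nothing.
It fails at once if a held or touched sleeve pressed down: flank contact force on the cone above 50 N, which about 8 N of push brings about (contact force between any of sleeve0, sleeve1, sleeve2, sleeve3 and way above 50 N and (contact force between the fingers and sleeve0 above 0.5 N or contact force between the fingers and sleeve1 above 0.5 N or contact force between the fingers and sleeve2 above 0.5 N or contact force between the fingers and sleeve3 above 0.5 N)).
It fails at once if the gripper touches a chip (contact force between any of the fingers, the arm and chip0 above 0.3 N or contact force between any of the fingers, the arm and chip1 above 0.3 N or contact force between any of the fingers, the arm and chip2 above 0.3 N or contact force between any of the fingers, the arm and chip3 above 0.3 N or contact force between any of the fingers, the arm and chip4 above 0.3 N).
It fails at once if jar or wheel moved more than 25 mm (distance of any of jar, wheel from where it was at the start of the episode above 0.025 m).
Of sleeve0, sleeve1, sleeve2, sleeve3 only 3 to 4 are there at a start; the rules pass over those that are not, and their reading is None.
Of chip0, chip1, chip2, chip3, chip4 only 3 to 5 are there at a start; the rules pass over those that are not, and their reading is None.
At some moment in a run one of sleeve0, sleeve1, sleeve2, sleeve3, scraper may be knocked a few centimetres aside while the robot is not near it.
It also fails if it takes over 210 s, if anything falls off the work surface, if the arm or the gripper's body presses on something with over 40 N, if the wrist force passes 120 N, or if a joint passes its speed limit or range.

## Working session

There is one attempt and no reset: what is moved stays moved. The work goes in short steps, Python scripts to look and compute and a tool call to move; the robot and the scene stay as the last step left them, time stands still between calls to the robot, and variables do not carry over. Pictures are saved under pics/ and viewed, about 12 in all and at most 16, crops included, and the job is handed in when it is done.

Besides the shell and the picture viewer there is one more tool, called as name(argument=value, ...), one argument or row to a line, values as JSON. servo_tool: Moves the arm, as the interface text tells. Its arguments: {"type":"object","properties":{"turn":{"type":"array","items":{"type":"array","items":{"type":"number"}}},"dp":{"type":"array","items":{"type":"array","items":{"type":"number"}}},"fingers":{"type":"array","items":{"type":"number"}}},"required":["turn","dp","fingers"]}

```bash
mkdir -p pics; ls
cat > h.py <<'E'
import numpy as np, cv2
from bench import *
def K(im):
    f=240/np.tan(np.radians(im["vfov"])/2); return f
def ray(im,u,v,z):
    f=K(im);T=np.array(im["world_from_camera"]);d=T[:3,:3]@np.array([(u-im["cx"])/f,(v-im["cy"])/f,1]);o=T[:3,3]
    return (o+d*(z-o[2])/d[2]).round(1)
def proj(im,p):
    T=np.linalg.inv(np.array(im["world_from_camera"]));q=T[:3,:3]@np.array(p,float)+T[:3,3];f=K(im)
    return np.array([f*q[0]/q[2]+im["cx"],f*q[1]/q[2]+im["cy"]]).round(1)
def save(im,name,box=None,s=1):
    a=im["img"][:,:,::-1]
    if box: x,y,w,h=box;a=a[y:y+h,x:x+w]
    cv2.imwrite("pics/"+name,cv2.resize(a,None,fx=s,fy=s,interpolation=cv2.INTER_CUBIC))
E
python3 - <<'E'
from h import *
for c in("scene","top"):
    im=get_image(c);save(im,c+"0.png");print(c,im["vfov"],im["cx"],im["cy"],np.array(im["world_from_camera"]).round(3).tolist())
    for q in["way","trough","hood","carriage","carriage_grip","stub","sleeve0","scraper","mat","chip0","jar","wheel"]:
        print(q,[(np.round(r["box"]).astype(int).tolist(),round(r["score"],2)) for r in search_frame(q,c)][:8])
print(read_state())
E
```

```text
pics
scene 52.16177116261655 327.10269635889665 235.01681142477418 [[-0.294, 0.681, -0.671, 1194.752], [0.956, 0.2, -0.216, 256.961], [-0.013, -0.704, -0.71, 866.669], [0.0, 0.0, 0.0, 1.0]]
way [([174, 184, 245, 173], 0.75)]
trough [([175, 188, 244, 172], 0.86)]
hood [([175, 186, 246, 172], 0.66)]
carriage [([301, 264, 88, 52], 0.93), ([174, 184, 242, 174], 0.63), ([415, 244, 38, 32], 0.25)]
carriage_grip [([303, 262, 85, 56], 0.66)]
stub [([303, 262, 86, 59], 0.56)]
sleeve0 [([417, 245, 36, 32], 0.94), ([204, 166, 21, 22], 0.7), ([302, 262, 89, 58], 0.66), ([446, 318, 38, 40], 0.64), ([463, 266, 31, 37], 0.61), ([502, 370, 43, 41], 0.57), ([173, 183, 249, 174], 0.23)]
scraper [([133, 220, 40, 32], 0.61), ([303, 260, 86, 58], 0.6)]
mat [([120, 215, 63, 55], 0.76)]
chip0 []
jar [([129, 270, 31, 40], 0.69)]
wheel [([402, 363, 40, 38], 0.84)]
top 56.44995558018655 317.4160922749557 236.34658918126328 [[-0.016, -0.998, 0.062, 435.283], [-0.999, 0.018, 0.028, 26.13], [-0.029, -0.061, -0.998, 1250.833], [0.0, 0.0, 0.0, 1.0]]
way [([253, 160, 194, 83], 0.85)]
trough [([251, 159, 192, 88], 0
[... 590 characters left out ...]
clock': 1.3, 'joints': array([-1.00140391e+00,  3.84692315e-01,  7.88982748e-03, -1.59289881e-05,
       -1.19399093e+00, -2.58583729e-01]), 'joint_vel': array([ 0.00047287, -0.00015442,  0.00135088,  0.00140653,  0.00146053,
       -0.00040402]), 'joint_efforts': array([ 1.57708728e-03, -3.92092001e+01,  1.88622040e+01,  4.19073835e+00,
       -3.07859364e-04, -2.84323946e-06]), 'position': array([ 191.15276932, -595.02464657,  231.31036334]), 'ee_rot': array([-1.54776686e-01,  9.87949481e-01,  1.64733381e-06,  7.36527550e-06]), 'contact_force': array([-0.24674508, -0.05501112, -0.12241083]), 'wrist_torque': array([ 0.03297937,  0.04454155, -0.01849611]), 'gripper_width': 85.51741976316545}
```

```bash
python3 -c "
import cv2
a=cv2.imread('pics/scene0.png');cv2.imwrite('pics/s1.png',cv2.resize(a[140:440,100:580],None,fx=1.66,fy=1.66,interpolation=2))
a=cv2.imread('pics/top0.png');cv2.imwrite('pics/t1.png',cv2.resize(a[140:360,150:530],None,fx=2.1,fy=2.1,interpolation=2))"
```

```text
(no output)
```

View pics/s1.png

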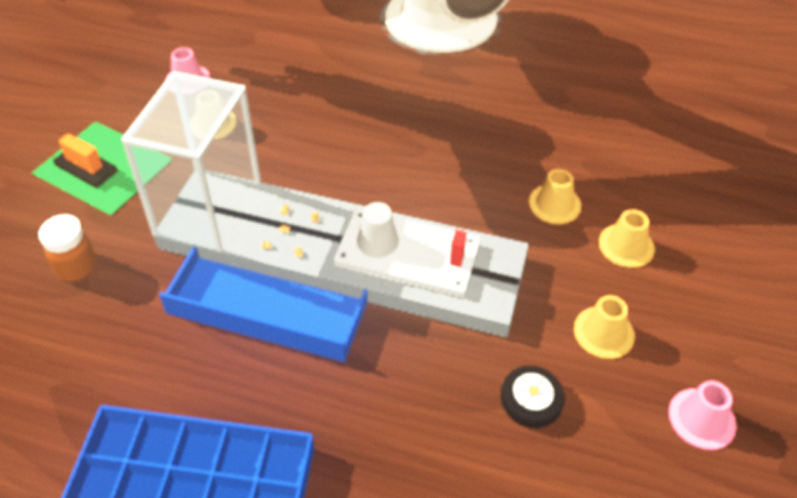

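View pics/t1.png

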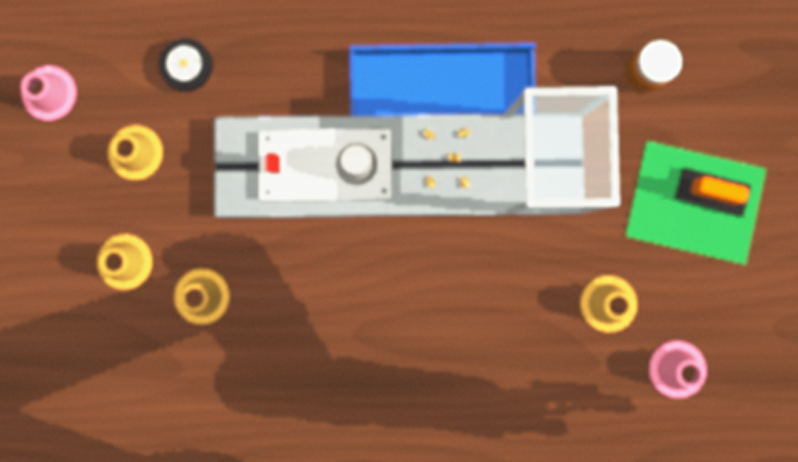

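The scene crop shows five chips on the slideway (scene ≈ (266–290, 266–292)), four yellow sleeves (one of them by the hood) and two pink look-alikes. The pink ones are at top ≈ (173,184) and (473,316), and I'll leave them alone. Sleeves in the top image are at ≈ (214,213), (209,265), (246,281) and (440,284).

```bash
cat >> h.py <<'E'
def masks(im):
    h=cv2.cvtColor(im["img"],cv2.COLOR_RGB2HSV).astype(int);H,S,V=h[...,0],h[...,1],h[...,2]
    return dict(yellow=(H>17)&(H<32)&(S>120)&(V>120),orange=(H>8)&(H<18)&(S>200)&(V>200),red=((H<5)|(H>175))&(S>170)&(V>150),
      green=(H>50)&(H<80)&(S>90)&(V>80),blue=(H>100)&(H<120)&(S>150),grey=(S<45)&(V>110))
def comps(m,amin=5):
    n,l,s,c=cv2.connectedComponentsWithStats(m.astype(np.uint8))
    return [(s[i],c[i],l==i) for i in range(1,n) if s[i][4]>=amin]
def sleeves(im):
    out=[]
    for s,c,m in comps(masks(im)["yellow"],150):
        v,u=np.nonzero(m);P=np.array([ray(im,a,b,3)[:2] for a,b in zip(u,v)],np.float32)
        (x,y),r=cv2.minEnclosingCircle(P); out.append((round(x,1),round(y,1),round(r,1),c.round(1).tolist()))
    return out
E
python3 - <<'E'
from h import *
for c in("top","scene"):
    im=get_image(c);M=masks(im);print(c)
    print("sleeves",sleeves(im))
    print("chips",[(ray(im,*k,34)[:2].tolist(),s[4],k.round(1).tolist()) for s,k,m in comps(M["yellow"],3) if s[4]<100])
    for n,z in(("orange",50),("red",90),("green",3),("blue",30),("grey",30)):
        for s,k,m in comps(M[n],15)[:6]:
            v,u=np.nonzero(m);P=np.array([ray(im,a,b,z)[:2] for a,b in zip(u,v)],np.float32)
            r=cv2.minAreaRect(P);print(n,s[4],k.round(1),np.round(r[0],1),np.round(r[1],1),round(r[2],1))
E
```

```text
top
sleeves [(1138.4, 65.3, 926.3, [305.4, 33.2]), (586.3, 351.9, 36.5, [214.6, 212.4]), (440.2, 367.0, 36.9, [209.4, 264.3]), (392.0, 262.8, 36.5, [246.2, 280.6]), (374.6, -274.3, 36.8, [439.0, 284.2])]
chips [([598.7, -41.0], np.int32(5), [353.8, 203.6]), ([600.1, -87.0], np.int32(8), [370.6, 202.8]), ([585.8, -324.5], np.int32(4), [458.5, 206.2]), ([566.5, -72.7], np.int32(13), [365.7, 215.1]), ([556.9, -440.1], np.int32(3), [502.0, 216.0]), ([544.1, -473.6], np.int32(4), [514.8, 220.5]), ([537.2, -41.7], np.int32(6), [354.5, 226.0]), ([535.6, -85.3], np.int32(7), [370.6, 226.3]), ([515.8, -467.7], np.int32(3), [513.0, 231.0]), ([478.2, -458.1], np.int32(3), [510.0, 245.0])]
orange 38 [490.8 231.4] [ 512.8 -407.5] [58.1 20.2] 55.3
red 240 [  5.1 190.4] [646.8 888.9] [60.2 32.8] 1.6
red 29 [279.5 217.1] [558.5 156.7] [ 8.  18.5] 89.5
green 2238 [479.1 237.2] [ 505.8 -391.9] [160.1 129.8] 75.6
green 2191 [ 13.7 419.6] [ -4.1 894. ] [274.2 116.5] 1.6
blue 3499 [354.5  97.3] [896.9 -49.4] [116.3 239. ] 8.7
blue 2652 [358.6 177.1] [670.8 -60. ] [237.   89.3] 89.6
blue 106 [  5.2 251.6]
[... 2353 characters left out ...]
32(8), [289.5, 270.5]), ([566.7, -76.0], np.int32(8), [271.5, 276.8])]
red 72 [63.8 83.3] [   35.5 -1011.1] [169.8   9.9] 49.8
red 61 [375.2 292.1] [588. 161.] [28.4 10.1] 13.0
green 1303 [157.7 243.5] [ 509.1 -394.3] [159.4 128.9] 75.7
blue 4103 [259.  324.8] [686.4 -59.9] [245.7  93.8] 87.7
blue 9465 [215.  427.2] [904.8 -49.6] [120.2 244.7] 8.6
grey 1253 [364.9  59.9] [-628.3 -186. ] [958.7  59.7] 23.1
grey 60 [501.4   5.4] [-1176.    327.7] [108.4  52.1] 24.0
grey 369 [560.8   9.8] [-1204.    573.9] [110.9 170.1] 83.7
grey 39 [529.4   7.8] [-1191.6   442.1] [59.1 29.6] 0.7
grey 40 [593.5  14. ] [-1189.8   704.2] [28.1 55.5] 86.5
grey 118 [113.5  18.3] [ -601.6 -1279.7] [ 69.3 109.5] 34.5
```

Run:
```python
from h import *
im=get_image("top")
for u,v in((252.4,218.6),(252.4,195.5),(252.4,242.5)): print(ray(im,u,v,30))
a=im["img"][:,:,::-1]
c1=cv2.resize(a[190:250,245:345],None,fx=8,fy=8,interpolation=cv2.INTER_CUBIC)
c2=cv2.resize(a[205:275,445:520],None,fx=8,fy=8,interpolation=cv2.INTER_CUBIC)
cv2.imwrite("pics/z1.png",c1);cv2.imwrite("pics/z2.png",c2)
```

```text
[563.2 238.4  30. ]
[627.3 237.9  30. ]
[497.3 238.8  30. ]
```

View pics/z1.png

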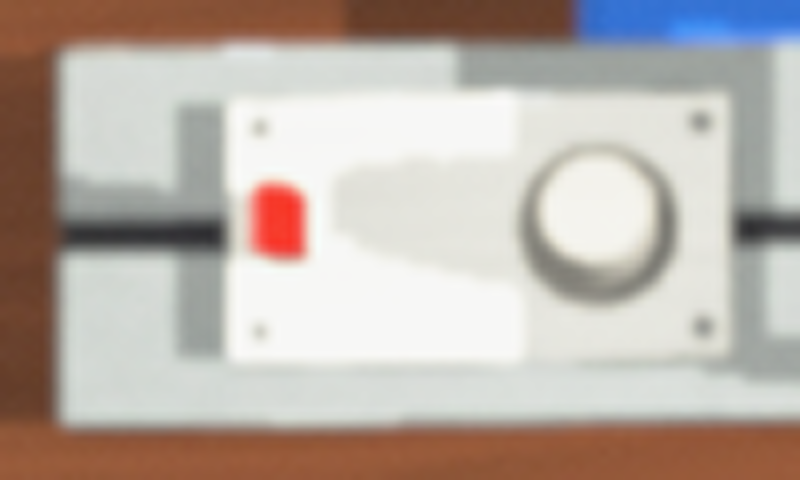

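View pics/z2.png

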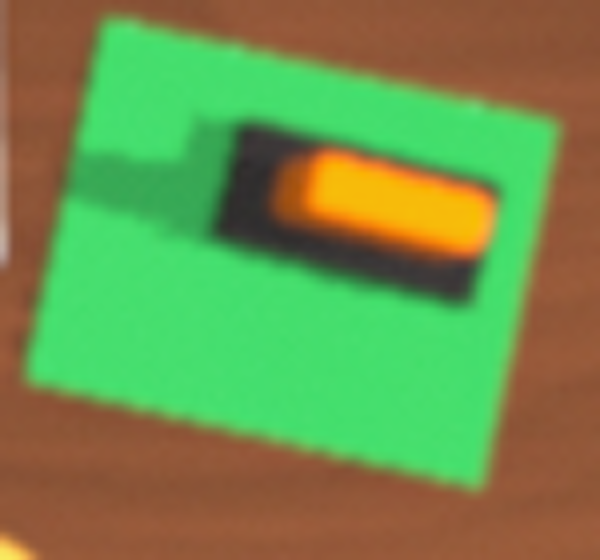

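Run:
```python
from h import *
im=get_image("top")
f=lambda o,x,y,z:ray(im,o[0]+x/8-.06,o[1]+y/8-.06,z)[:2]
a=(245,190);b=(445,205)
print("way +y edge",f(a,60,45,30),f(a,60,428,30),"plate",[f(a,*p,45).tolist() for p in((228,96),(730,92),(730,360),(228,362))])
print("stubtop",f(a,600,208,100),"stubfoot",f(a,598,222,47),"handle",f(a,281,222,90))
print("foot",[f(b,*p,15).tolist() for p in((243,125),(503,185),(470,302),(215,238))])
print("htop",[f(b,*p,53).tolist() for p in((322,150),(497,188),(475,257),(303,213))])
print("mat",[f(b,*p,3).tolist() for p in((105,15),(562,122),(485,490),(25,380))])
```

```text
way +y edge [627.2 237.8] [494.7 238.7] plate [[606.1, 177.9], [604.0, 7.1], [513.0, 8.8], [515.4, 178.8]]
stubtop [559.4  50.7] stubfoot [560.4  52.6] handle [557.9 155.2]
foot [[547.6, -374.4], [525.3, -461.7], [485.4, -448.9], [508.9, -363.4]]
htop [[535.3, -387.7], [521.6, -444.7], [498.8, -436.6], [514.5, -380.7]]
mat [[588.0, -332.2], [547.7, -487.6], [421.1, -455.9], [461.6, -300.2]]
```

servo_tool(
  turn=[
    [0,0,0.16],
    [0,0,0.16],
    [0,0,0.16],
    [0,0,0.16],
    [0,0,0.16],
  ],
  dp=[
    [0.04,0.025,-0.015],
    [0.04,0.025,-0.015],
    [0.04,0.025,-0.015],
    [0.04,0.025,-0.015],
    [0.04,0.025,-0.015],
  ],
  fingers=[0.085,0.085,0.085,0.085,0.085],
)

```text
clock: 2.12
position: [394.3, -469.1, 156.3]
ee_rot: [-0.536, 0.845, -0.003, 0.001]
contact_force: [-0.2, -0.6, 0.9]
gripper_width: 85.1
```

servo_tool(
  turn=[
    [0,0,0.095],
    [0,0,0.095],
    [0,0,0],
    [0,0,0],
    [0,0,0],
  ],
  dp=[
    [0.045,0.02,-0.01],
    [0.045,0.02,-0.01],
    [0.033,0.017,-0.03],
    [0,0,-0.02],
    [0,0,0],
  ],
  fingers=[0.06,0.06,0.06,0.06,0.06],
)

```text
clock: 2.75
position: [524.5, -407.2, 83.2]
ee_rot: [-0.619, 0.786, -0.002, 0.001]
contact_force: [0.0, -1.3, 0.1]
gripper_width: 59.9
```

```bash
cat >> h.py <<'E'
from scipy.spatial.transform import Rotation as R
def st():
    s=read_state();r=R.from_quat(s["ee_rot"]).as_matrix()
    print("t%.1f"%s["clock"],"pos",s["position"].round(1),"yaw(y) %.3f"%np.arctan2(r[1,1],r[0,1]),"z",r[:,2].round(3),"F",s["contact_force"].round(1),"T",s["wrist_torque"].round(2),"w %.1f"%s["gripper_width"],"j",s["joints"].round(2))
E
python3 - <<'E'
from h import *
st()
for c,b in(("top",(430,190,110,100)),("scene",(90,170,130,110))):
    im=get_image(c);save(im,c+"_a.png",b,4)
a=cv2.imread("pics/top_a.png");b=cv2.imread("pics/scene_a.png");b=cv2.resize(b,(440,400));cv2.imwrite("pics/a.png",np.hstack([cv2.resize(a,(360,327)),cv2.resize(b,(360,327))]))
E
```

```text
t2.8 pos [ 524.5 -407.2   83.2] yaw(y) 2.904 z [ 0.005 -0.002 -1.   ] F [ 0.  -1.3  0.1] T [-0.    0.02 -0.01] w 59.9 j [-0.42  0.57 -0.07  0.   -0.92  0.18]
```

View pics/a.png

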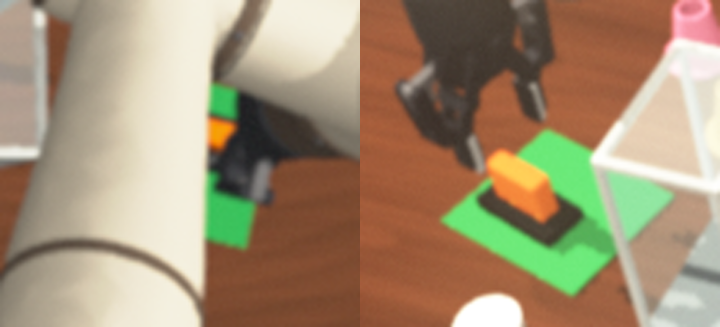

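servo_tool(
  turn=[
    [0,0,-0.012],
    [0,0,0],
    [0,0,0],
    [0,0,0],
    [0,0,0],
  ],
  dp=[
    [-0.0073,-0.005,0],
    [0,0,-0.02],
    [0,0,-0.02],
    [0,0,-0.018],
    [0,0,0],
  ],
  fingers=[0.06,0.06,0.06,0.06,0.06],
)

```text
clock: 3.48
position: [516.7, -418.2, 32.7]
ee_rot: [-0.611, 0.792, -0.01, 0.004]
contact_force: [0.2, -0.1, -0.3]
gripper_width: 60.1
```

servo_tool(
  turn=[
    [0,0,0],
    [0,0,0],
    [0,0,0],
    [0,0,0],
    [0,0,0],
  ],
  dp=[
    [0,0,0],
    [0,0,0],
    [0,0,0],
    [0,0,0],
    [0,0,0],
  ],
  fingers=[0.015,0.015,0.015,0.015,0.015],
)

```text
clock: 4.1
position: [517.7, -419.0, 35.2]
ee_rot: [-0.611, 0.792, -0.011, 0.005]
contact_force: [-0.1, -0.0, -0.6]
gripper_width: 18.9
```

servo_tool(
  turn=[
    [0,0,0],
    [0,0,0],
    [0,0,0],
    [0,0,0],
    [0,0,0],
  ],
  dp=[
    [0,0,0],
    [0,0,0],
    [0,0.006,-0.004],
    [0,0,-0.004],
    [0,0,-0.003],
  ],
  fingers=[0.05,0.05,0.05,0.05,0.05],
)

```text
clock: 4.72
position: [518.2, -412.6, 24.0]
ee_rot: [-0.611, 0.791, -0.012, 0.005]
contact_force: [0.6, 0.0, -0.3]
gripper_width: 49.7
```

Run:
```python
from h import *
st();get_image("scene");st()
```

```text
t4.7 pos [ 518.2 -412.6   24. ] yaw(y) 2.886 z [ 0.022 -0.013 -1.   ] F [ 0.6  0.  -0.3] T [0.01 0.06 0.07] w 49.7 j [-0.43  0.63 -0.14  0.   -0.77  0.17]
t4.8 pos [ 517.9 -412.4   23.5] yaw(y) 2.886 z [ 0.022 -0.012 -1.   ] F [-1.1 -0.2 -1.1] T [ 0.02  0.06 -0.02] w 49.7 j [-0.43  0.63 -0.14  0.   -0.77  0.17]
```

servo_tool(
  turn=[
    [0.012,0.022,0],
    [0,0,0],
    [0,0,0],
    [0,0,0],
    [0,0,0],
  ],
  dp=[
    [0,0,0],
    [0,0,0],
    [0,0,0],
    [0,0,0],
    [0,0,0],
  ],
  fingers=[0.05,0.05,0.015,0.015,0.015],
)

```text
clock: 5.4
position: [518.3, -412.8, 23.7]
ee_rot: [-0.611, 0.792, 0.0, -0.0]
contact_force: [0.0, 0.5, -2.0]
gripper_width: 19.0
```

```bash
cat >> h.py <<'E'
def fix(yaw):
    s=read_state();r=R.from_quat(s["ee_rot"]);m=r.as_matrix();y=np.arctan2(m[1,1],m[0,1])
    y0=min((yaw,yaw+np.pi,yaw-np.pi),key=lambda a:abs(a-y)); c,n=np.cos(y0),np.sin(y0)
    T=np.array([[-n,c,0],[c,n,0],[0,0,-1.]]).T  # columns x,y,z
    T=np.column_stack([np.cross([c,n,0],[0,0,-1]),[c,n,0],[0,0,-1]])
    print("turn needed",(R.from_matrix(T)*r.inv()).as_rotvec().round(3))
E
python3 - <<'E'
from h import *
st();fix(-.25)
E
```

```text
t5.4 pos [ 518.3 -412.8   23.7] yaw(y) 2.886 z [-0.001  0.    -1.   ] F [ 0.   0.5 -2. ] T [ 0.05  0.   -0.03] w 19.0 j [-0.43  0.64 -0.12  0.   -0.81  0.17]
turn needed [-0.    -0.001  0.006]
```

servo_tool(
  turn=[
    [0,0,0],
    [0,0,0],
    [0,0,0],
    [0,0,0],
    [0,0,0],
  ],
  dp=[
    [0,0,0.04],
    [0,0,0.055],
    [0,0,0.055],
    [0,0,0.055],
    [0,0,0.035],
  ],
  fingers=[0.015,0.015,0.015,0.015,0.015],
)

```text
clock: 6.02
position: [513.0, -409.7, 264.0]
ee_rot: [-0.611, 0.792, 0.007, -0.003]
contact_force: [0.3, 0.0, -1.6]
gripper_width: 18.8
```

servo_tool(
  turn=[
    [0,0,0.05],
    [0,0,0.05],
    [0,0,0.05],
    [0,0,0.05],
    [0,0,0.05],
  ],
  dp=[
    [-0.006,0.05,0.003],
    [-0.006,0.055,0],
    [-0.006,0.055,0],
    [-0.006,0.055,0],
    [-0.004,0.055,0],
  ],
  fingers=[0.015,0.015,0.015,0.015,0.015],
)

```text
clock: 6.65
position: [483.0, -135.9, 268.7]
ee_rot: [-0.705, 0.709, 0.005, -0.002]
contact_force: [1.5, 1.4, -1.0]
gripper_width: 18.9
```

Run:
```python
from h import *
st();fix(-.01)
```

```text
t6.7 pos [ 483.  -135.9  268.7] yaw(y) 3.135 z [-0.01   0.004 -1.   ] F [ 1.5  1.4 -1. ] T [ 0.03 -0.1   0.  ] w 18.9 j [ 0.05  0.15 -0.22 -0.01 -1.21 -0.05]
turn needed [-0.004 -0.01  -0.003]
```

servo_tool(
  turn=[
    [-0.004,-0.01,-0.003],
    [0,0,0],
    [0,0,0],
    [0,0,0],
    [0,0,0],
  ],
  dp=[
    [0.004,0.05,0],
    [0,0.02,-0.03],
    [0,0,-0.05],
    [0,0,-0.05],
    [0,0,-0.04],
  ],
  fingers=[0.015,0.015,0.015,0.015,0.015],
)

```text
clock: 7.28
position: [486.8, -59.1, 98.6]
ee_rot: [-0.706, 0.708, -0.003, 0.006]
contact_force: [0.0, -0.5, 0.0]
gripper_width: 19.1
```

Run:
```python
from h import *
st();fix(-.01)
ims=[]
for c,b in(("top",(330,180,110,90)),("scene",(190,200,110,90))):
    im=get_image(c);x,y,w,h=b;ims.append(cv2.resize(im["img"][y:y+h,x:x+w,::-1],None,fx=3.6,fy=3.6,interpolation=2))
cv2.imwrite("pics/b.png",np.hstack(ims));st()
```

```text
t7.3 pos [486.8 -59.1  98.6] yaw(y) 3.140 z [ 0.012  0.004 -1.   ] F [ 0.  -0.5  0. ] T [ 0.05  0.02 -0.06] w 19.1 j [ 0.21  0.3  -0.5  -0.   -0.75 -0.21]
turn needed [-0.003  0.012 -0.008]
t7.4 pos [483.7 -59.6  96.1] yaw(y) 3.138 z [ 0.002  0.002 -1.   ] F [-1.3 -1.2 -2.2] T [-0.06  0.1  -0.03] w 18.8 j [ 0.21  0.3  -0.51 -0.   -0.76 -0.21]
```

View pics/b.png

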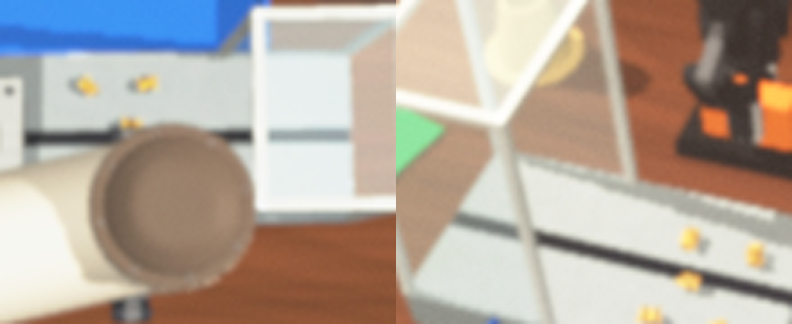

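servo_tool(
  turn=[
    [0,0,0],
    [0,0,0],
    [0,0,0],
    [0,0,0],
    [0,0,0],
  ],
  dp=[
    [0.005,-0.004,-0.015],
    [0,0,-0.015],
    [0,0,-0.008],
    [0,0,0],
    [0,0,0],
  ],
  fingers=[0.015,0.015,0.015,0.015,0.015],
)

```text
clock: 8.0
position: [494.3, -64.0, 61.5]
ee_rot: [-0.706, 0.708, -0.004, 0.006]
contact_force: [-0.4, -0.1, -1.4]
gripper_width: 19.1
```

Run:
```python
from h import *
st();fix(-.01)
```

```text
t8.0 pos [494.3 -64.   61.5] yaw(y) 3.139 z [ 0.014  0.003 -1.   ] F [-0.4 -0.1 -1.4] T [-0.04  0.02 -0.03] w 19.1 j [ 0.2   0.37 -0.52 -0.   -0.66 -0.2 ]
turn needed [-0.003  0.014 -0.008]
```

servo_tool(
  turn=[
    [0,0.014,0],
    [0,0,0],
    [0,0,0],
    [0,0,0],
    [0,0,0],
  ],
  dp=[
    [-0.001,0,-0.004],
    [0,0,-0.004],
    [0,0,-0.001],
    [0,0,0],
    [0,0,0],
  ],
  fingers=[0.015,0.015,0.015,0.015,0.015],
)

```text
clock: 8.62
position: [494.0, -63.9, 53.0]
ee_rot: [-0.706, 0.708, 0.001, 0.002]
contact_force: [0.2, -0.4, -1.6]
gripper_width: 19.4
```

Run:
```python
from h import *
st();fix(-.01)
```

```text
t8.6 pos [494.  -63.9  53. ] yaw(y) 3.139 z [ 0.001  0.004 -1.   ] F [ 0.2 -0.4 -1.6] T [-0.04 -0.05  0.02] w 19.4 j [ 0.2   0.39 -0.52 -0.01 -0.66 -0.19]
turn needed [-0.004  0.001 -0.008]
```

servo_tool(
  turn=[
    [-0.004,0,-0.008],
    [0,0,0],
    [0,0,0],
    [0,0,0],
    [0,0,0],
  ],
  dp=[
    [0.008,0,-0.001],
    [0.01,0,0],
    [0.01,0,0],
    [0.01,0,0],
    [0.01,0,0],
  ],
  fingers=[0.015,0.015,0.015,0.015,0.015],
)

```text
clock: 9.25
position: [545.5, -63.9, 52.0]
ee_rot: [-0.703, 0.711, -0.001, 0.0]
contact_force: [-0.7, -0.1, -0.8]
gripper_width: 19.2
```

servo_tool(
  turn=[
    [0,0,0],
    [0,0,0],
    [0,0,0],
    [0,0,0],
    [0,0,0],
  ],
  dp=[
    [0.01,0,0],
    [0.01,0,0],
    [0.01,0,0],
    [0.01,0,0],
    [0.01,0,0],
  ],
  fingers=[0.015,0.015,0.015,0.015,0.015],
)

```text
clock: 9.88
position: [598.8, -64.0, 51.7]
ee_rot: [-0.703, 0.711, -0.001, -0.0]
contact_force: [-0.4, -0.3, -0.4]
gripper_width: 19.0
```

servo_tool(
  turn=[
    [0,0,0],
    [0,0,0],
    [0,0,0],
    [0,0,0],
    [0,0,0],
  ],
  dp=[
    [0.01,0,0],
    [0.01,0,0],
    [0.008,0,0],
    [0.004,0,0],
    [0,0,0],
  ],
  fingers=[0.015,0.015,0.015,0.015,0.015],
)

```text
clock: 10.5
position: [633.9, -63.9, 51.4]
ee_rot: [-0.703, 0.711, -0.001, 0.0]
contact_force: [0.2, 0.2, -2.1]
gripper_width: 19.3
```

Run:
```python
from h import *
st();fix(-.01)
ims=[]
for c,b in(("top",(330,150,110,90)),("scene",(190,230,110,90))):
    im=get_image(c);x,y,w,h=b;ims.append(cv2.resize(im["img"][y:y+h,x:x+w,::-1],None,fx=3.6,fy=3.6,interpolation=2))
cv2.imwrite("pics/c.png",np.hstack(ims));st()
```

```text
t10.5 pos [633.9 -63.9  51.4] yaw(y) 3.131 z [ 0.001 -0.001 -1.   ] F [ 0.2  0.2 -2.1] T [-0.    0.05  0.  ] w 19.3 j [ 0.15  0.57 -0.17  0.   -0.82 -0.17]
turn needed [0.001 0.001 0.001]
t10.6 pos [633.5 -63.9  51.4] yaw(y) 3.131 z [ 0.001 -0.001 -1.   ] F [-0.3 -0.5 -1.2] T [0.   0.01 0.01] w 19.2 j [ 0.15  0.57 -0.17  0.   -0.82 -0.17]
```

View pics/c.png

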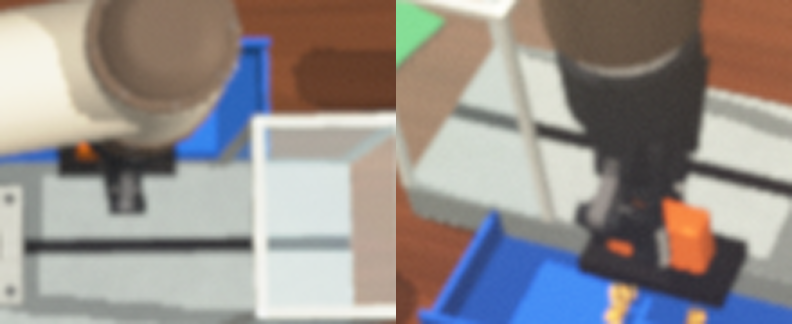

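servo_tool(
  turn=[
    [0,0,0],
    [0,0,0],
    [0,0,0],
    [0,0,0],
    [0,0,0],
  ],
  dp=[
    [0,0,0.03],
    [0,0,0.05],
    [0,0,0.055],
    [0,0,0.055],
    [0,0,0.03],
  ],
  fingers=[0.015,0.015,0.015,0.015,0.015],
)

```text
clock: 11.22
position: [627.7, -64.2, 274.1]
ee_rot: [-0.703, 0.711, 0.003, -0.004]
contact_force: [1.2, -0.5, -0.9]
gripper_width: 19.1
```

servo_tool(
  turn=[
    [0,0,-0.05],
    [0,0,-0.05],
    [0,0,-0.05],
    [0,0,-0.05],
    [0,0,-0.04],
  ],
  dp=[
    [-0.02,-0.045,0],
    [-0.02,-0.055,0],
    [-0.02,-0.055,0],
    [-0.02,-0.055,0],
    [-0.02,-0.055,0],
  ],
  fingers=[0.015,0.015,0.015,0.015,0.015],
)

```text
clock: 11.85
position: [525.0, -331.4, 278.9]
ee_rot: [-0.613, 0.79, 0.0, -0.0]
contact_force: [1.0, -0.1, -0.3]
gripper_width: 19.2
```

Run:
```python
from h import *
st();fix(-.25)
im=get_image("top")
print([(ray(im,*k,8)[:2].tolist(),s[4]) for s,k,m in comps(masks(im)["yellow"],3) if s[4]<200 and 330<k[0]<420 and 155<k[1]<245])
im=get_image("scene");save(im,"d.png",(170,230,200,140),4)
```

```text
t11.8 pos [ 525.  -331.4  278.9] yaw(y) 2.892 z [-0.001  0.001 -1.   ] F [ 1.  -0.1 -0.3] T [-0.04 -0.12 -0.01] w 19.2 j [-0.3   0.35  0.08 -0.   -1.3   0.05]
turn needed [-0.001 -0.001 -0.   ]
[([661.2, -85.3], np.int32(3)), ([651.8, -38.5], np.int32(3))]
```

View pics/d.png

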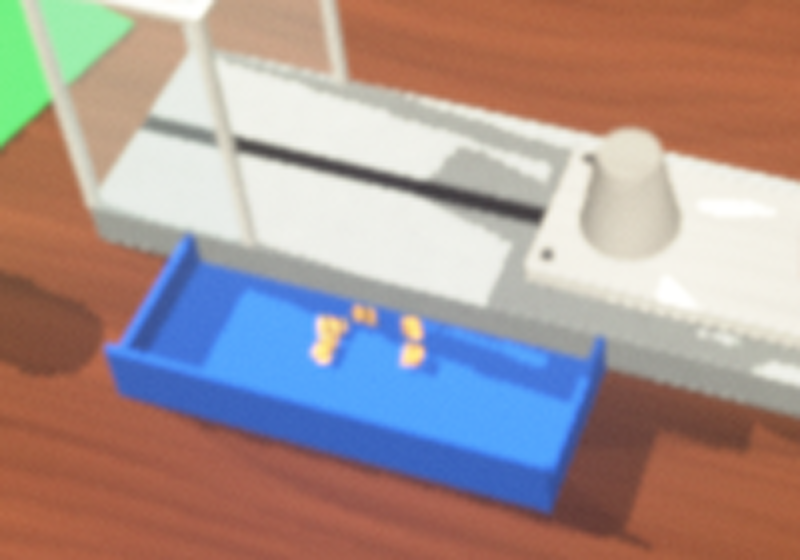

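All five chips lie in the trough (crop ≈ (320–420, 315–355)) and the slideway is clear. Next I'll put the scraper back on its mat.

servo_tool(
  turn=[
    [0,0,0],
    [0,0,0],
    [0,0,0],
    [0,0,0],
    [0,0,0],
  ],
  dp=[
    [-0.01,-0.035,0],
    [-0.01,-0.03,-0.04],
    [0,0,-0.06],
    [0,0,-0.06],
    [0,0,-0.04],
  ],
  fingers=[0.015,0.015,0.015,0.015,0.015],
)

```text
clock: 12.58
position: [502.4, -401.9, 78.8]
ee_rot: [-0.611, 0.792, -0.005, 0.002]
contact_force: [0.6, 0.0, -1.2]
gripper_width: 19.0
```

Run:
```python
from h import *
st();fix(-.25);get_image("top");st()
```

```text
t12.6 pos [ 502.4 -401.9   78.8] yaw(y) 2.884 z [ 0.009 -0.005 -1.   ] F [ 0.6  0.  -1.2] T [-0.08 -0.02 -0.01] w 19.0 j [-0.42  0.55 -0.14  0.   -0.88  0.17]
turn needed [0.005 0.009 0.007]
t12.6 pos [ 499.5 -399.9   73.1] yaw(y) 2.883 z [ 0.001  0.001 -1.   ] F [-2.2  0.6 -5.3] T [ 0.19  0.27 -0.03] w 19.2 j [-0.42  0.55 -0.14 -0.   -0.87  0.17]
```

servo_tool(
  turn=[
    [0,0,0],
    [0,0,0],
    [0,0,0],
    [0,0,0],
    [0,0,0],
  ],
  dp=[
    [0,0,-0.02],
    [0,0,-0.015],
    [0,0,-0.006],
    [0,0,-0.003],
    [0,0,0],
  ],
  fingers=[0.015,0.015,0.015,0.015,0.015],
)

```text
clock: 13.25
position: [501.5, -399.9, 31.0]
ee_rot: [-0.611, 0.792, -0.002, 0.001]
contact_force: [0.2, -0.4, -0.5]
gripper_width: 18.8
```

Run:
```python
from h import *
st();fix(-.25)
```

```text
t13.2 pos [ 501.5 -399.9   31. ] yaw(y) 2.886 z [ 0.003 -0.002 -1.   ] F [ 0.2 -0.4 -0.5] T [0.   0.   0.05] w 18.8 j [-0.42  0.6  -0.18  0.   -0.79  0.16]
turn needed [0.002 0.003 0.006]
```

servo_tool(
  turn=[
    [0.002,0.003,0],
    [0,0,0],
    [0,0,0],
    [0,0,0],
    [0,0,0],
  ],
  dp=[
    [0,0,-0.003],
    [0,0,-0.002],
    [0,0,-0.001],
    [0,0,-0.001],
    [0,0,0],
  ],
  fingers=[0.015,0.015,0.015,0.015,0.015],
)

```text
clock: 13.88
position: [502.4, -400.4, 25.3]
ee_rot: [-0.611, 0.792, -0.001, 0.001]
contact_force: [0.6, -0.9, -1.9]
gripper_width: 19.3
```

servo_tool(
  turn=[
    [0,0,0],
    [0,0,0],
    [0,0,0],
    [0,0,0],
    [0,0,0],
  ],
  dp=[
    [0,0,0],
    [0,0,0],
    [0,0,0.02],
    [0,0,0.05],
    [0,0,0.05],
  ],
  fingers=[0.05,0.05,0.05,0.06,0.08],
)

```text
clock: 14.5
position: [500.0, -399.3, 144.1]
ee_rot: [-0.611, 0.792, 0.003, -0.001]
contact_force: [0.2, -0.4, -0.2]
gripper_width: 76.2
```

Run:
```python
from h import *
st();fix(-.25)
im=get_image("top");print(sleeves(im))
```

```text
t14.5 pos [ 500.  -399.3  144.1] yaw(y) 2.886 z [-0.005  0.003 -1.   ] F [ 0.2 -0.4 -0.2] T [ 0.03 -0.06 -0.01] w 76.2 j [-0.42  0.48 -0.07 -0.   -1.03  0.17]
turn needed [-0.003 -0.005  0.006]
[(1138.4, 65.3, 926.3, [305.4, 33.1]), (586.5, 352.2, 36.3, [214.1, 212.5]), (440.0, 366.6, 37.1, [209.4, 264.1]), (391.9, 263.1, 36.7, [246.2, 280.6])]
```

servo_tool(
  turn=[
    [-0.003,-0.005,0],
    [0,0,0],
    [0,0,0],
    [0,0,0],
    [0,0,0],
  ],
  dp=[
    [-0.03,0.03,0.0],
    [-0.04,0.04,0],
    [-0.035,0.035,-0.01],
    [-0.015,0.015,-0.02],
    [0,0,-0.01],
  ],
  fingers=[0.085,0.085,0.085,0.085,0.085],
)

```text
clock: 15.18
position: [382.5, -280.2, 116.2]
ee_rot: [-0.612, 0.791, -0.013, 0.005]
contact_force: [-0.4, -0.4, 0.5]
gripper_width: 85.1
```

Run:
```python
from h import *
get_image("top");st();fix(-.25)
```

```text
t15.2 pos [ 382.8 -280.6  115.4] yaw(y) 2.887 z [ 0.023 -0.014 -1.   ] F [ 0.2  0.6 -1.1] T [ 0.09  0.06 -0.03] w 85.2 j [-0.28  0.25 -0.53  0.01 -0.76  0.02]
turn needed [0.014 0.023 0.005]
```

servo_tool(
  turn=[
    [0.014,0.023,0],
    [0,0,0],
    [0,0,0],
    [0,0,0],
    [0,0,0],
  ],
  dp=[
    [-0.008,0.006,0],
    [0,0,-0.03],
    [0,0,-0.03],
    [0,0,-0.015],
    [0,0,-0.003],
  ],
  fingers=[0.085,0.085,0.085,0.085,0.085],
)

```text
clock: 15.85
position: [381.0, -277.8, 37.6]
ee_rot: [-0.611, 0.791, -0.002, 0.001]
contact_force: [0.5, 0.1, 0.0]
gripper_width: 84.7
```

Run:
```python
from h import *
get_image("top");st();fix(-.25)
```

```text
t15.9 pos [ 381.2 -277.8   37.7] yaw(y) 2.886 z [ 0.005 -0.002 -1.   ] F [ 0.4 -0.3 -0.7] T [ 0.01  0.02 -0.04] w 85.0 j [-0.28  0.38 -0.61  0.   -0.58  0.03]
turn needed [0.002 0.005 0.005]
```

servo_tool(
  turn=[
    [0.002,0.005,0],
    [0,0,0],
    [0,0,0],
    [0,0,0],
    [0,0,0],
  ],
  dp=[
    [-0.006,0.0035,-0.005],
    [0,0,-0.005],
    [0,0,-0.004],
    [0,0,-0.001],
    [0,0,0],
  ],
  fingers=[0.085,0.085,0.085,0.085,0.085],
)

```text
clock: 16.52
position: [376.5, -274.8, 23.7]
ee_rot: [-0.611, 0.791, -0.002, 0.001]
contact_force: [-0.7, -0.5, 0.3]
gripper_width: 84.7
```

Run:
```python
from h import *
st();fix(-.25)
im=get_image("scene");print(proj(im,(374.6,-274.3,55)));save(im,"e.png",(170,120,100,80),6)
```

```text
t16.5 pos [ 376.5 -274.8   23.7] yaw(y) 2.886 z [ 0.004 -0.001 -1.   ] F [-0.7 -0.5  0.3] T [ 0.03 -0.03  0.01] w 84.7 j [-0.28  0.4  -0.63 -0.   -0.54  0.03]
turn needed [0.001 0.004 0.005]
[225.8 198.2]
```

View pics/e.png

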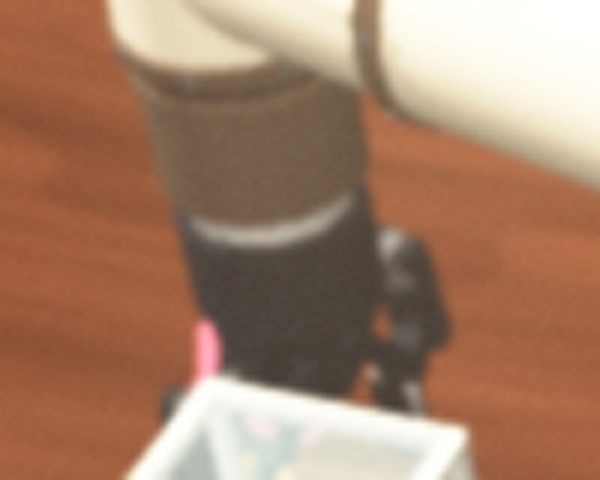

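servo_tool(
  turn=[
    [0,0.004,0],
    [0,0,0],
    [0,0,0],
    [0,0,0],
    [0,0,0],
  ],
  dp=[
    [-0.002,0.0005,-0.001],
    [0,0,0],
    [0,0,0],
    [0,0,0],
    [0,0,0],
  ],
  fingers=[0.06,0.05,0.02,0.02,0.02],
)

```text
clock: 17.2
position: [375.7, -274.6, 23.3]
ee_rot: [-0.612, 0.791, -0.001, 0.0]
contact_force: [0.5, 0.5, 0.4]
gripper_width: 19.8
```

Run:
```python
from h import *
get_image("top");st();fix(-.25)
```

```text
t17.2 pos [ 375.6 -274.6   23.3] yaw(y) 2.887 z [ 0.002 -0.002 -1.   ] F [0.3 0.1 0.1] T [-0.09 -0.14 -0.  ] w 20.0 j [-0.28  0.4  -0.63  0.   -0.54  0.02]
turn needed [0.002 0.002 0.005]
```

servo_tool(
  turn=[
    [0,0,0],
    [0,0,0],
    [0,0,0],
    [0,0,0],
    [0,0,0],
  ],
  dp=[
    [0,0,0.02],
    [0,0,0.04],
    [0,0,0.06],
    [0,0,0.06],
    [0,0.06,0],
  ],
  fingers=[0.02,0.02,0.02,0.02,0.02],
)

```text
clock: 17.88
position: [372.8, -214.9, 207.3]
ee_rot: [-0.609, 0.793, 0.002, -0.001]
contact_force: [0.8, 1.5, -0.6]
gripper_width: 19.9
```

servo_tool(
  turn=[
    [0,0,0],
    [0,0,0],
    [0,0,0],
    [0,0,0],
    [0,0,0],
  ],
  dp=[
    [0,0.06,0],
    [0,0.06,0],
    [0,0.05,0],
    [0,0.05,0],
    [0,0,0],
  ],
  fingers=[0.02,0.02,0.02,0.02,0.02],
)

```text
clock: 18.5
position: [369.8, 12.9, 208.3]
ee_rot: [-0.609, 0.793, 0.001, 0.0]
contact_force: [0.3, -0.2, -0.3]
gripper_width: 19.9
```

Run:
```python
from h import *
st()
im=get_image("top");save(im,"f.png",(380,190,160,150),5);print(sleeves(im))
```

```text
t18.5 pos [369.8  12.9 208.3] yaw(y) 2.881 z [-0.002  0.002 -1.   ] F [ 0.3 -0.2 -0.3] T [-0.02 -0.01 -0.02] w 19.9 j [ 0.48 -0.05 -0.59 -0.   -1.03 -0.74]
[(1138.4, 65.3, 926.3, [305.4, 33.2]), (586.4, 351.5, 36.6, [214.6, 212.4]), (440.2, 367.0, 36.9, [209.6, 264.2]), (392.4, 262.7, 36.9, [246.2, 280.6]), (377.6, -307.0, 36.7, [451.0, 282.8])]
```

View pics/f.png

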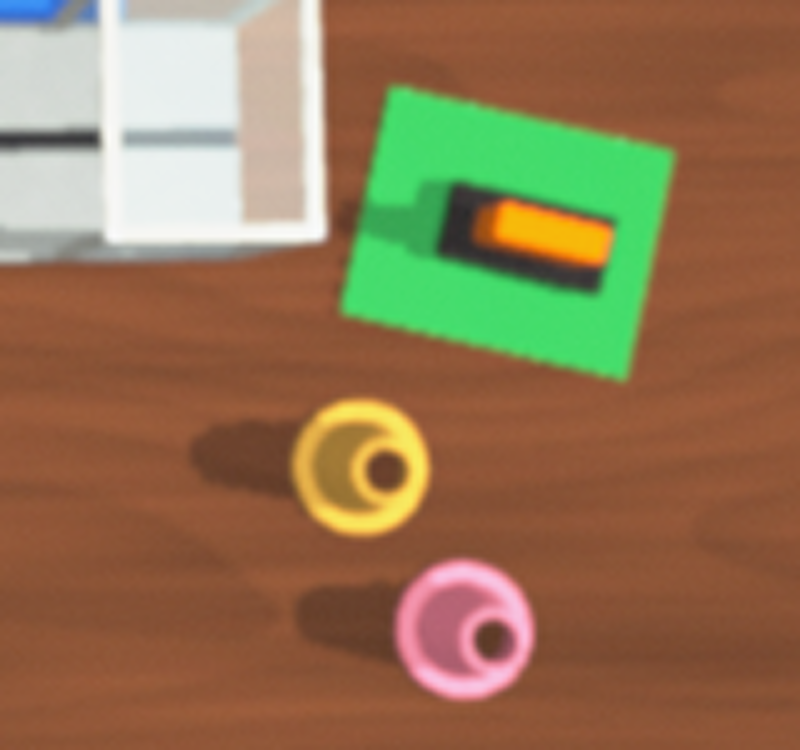

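servo_tool(
  turn=[
    [0,0,0],
    [0,0,0],
    [0,0,0],
    [0,0,0],
    [0,0,0],
  ],
  dp=[
    [0.004,-0.055,0],
    [0.002,-0.06,0],
    [0.002,-0.06,0],
    [0.001,-0.06,0],
    [0.001,-0.045,0],
  ],
  fingers=[0.085,0.085,0.085,0.085,0.085],
)

```text
clock: 19.18
position: [376.0, -278.2, 208.0]
ee_rot: [-0.609, 0.793, 0.002, -0.0]
contact_force: [0.9, 0.9, -0.2]
gripper_width: 85.0
```

servo_tool(
  turn=[
    [0,0,0],
    [0,0,0],
    [0,0,0],
    [0,0,0],
    [0,0,0],
  ],
  dp=[
    [0,-0.025,-0.02],
    [0,0,-0.05],
    [0,0,-0.04],
    [0,0,-0.02],
    [0,0,0],
  ],
  fingers=[0.085,0.085,0.085,0.085,0.085],
)

```text
clock: 19.8
position: [367.8, -314.1, 72.8]
ee_rot: [-0.601, 0.8, 0.003, -0.002]
contact_force: [-1.0, -0.2, 0.6]
gripper_width: 85.0
```

Run:
```python
from h import *
st();fix(-.26)
```

```text
t19.8 pos [ 367.8 -314.1   72.8] yaw(y) 2.859 z [-0.007  0.003 -1.   ] F [-1.  -0.2  0.6] T [ 0.   -0.01 -0.  ] w 85.0 j [-0.37  0.34 -0.53 -0.   -0.71  0.09]
turn needed [-0.003 -0.007  0.022]
```

servo_tool(
  turn=[
    [-0.003,-0.007,0],
    [0,0,0],
    [0,0,0],
    [0,0,0],
    [0,0,0],
  ],
  dp=[
    [0.009,0.006,0],
    [0,0,-0.015],
    [0,0,-0.015],
    [0,0,-0.01],
    [0,0,-0.003],
  ],
  fingers=[0.085,0.085,0.085,0.085,0.085],
)

```text
clock: 20.42
position: [381.6, -310.3, 34.3]
ee_rot: [-0.6, 0.8, -0.006, 0.003]
contact_force: [-0.4, 0.1, 0.1]
gripper_width: 84.8
```

Run:
```python
from h import *
st();fix(-.26)
```

```text
t20.4 pos [ 381.6 -310.3   34.3] yaw(y) 2.858 z [ 0.012 -0.005 -1.   ] F [-0.4  0.1  0.1] T [ 0.02 -0.01 -0.02] w 84.8 j [-0.35  0.4  -0.57  0.   -0.59  0.07]
turn needed [0.005 0.013 0.023]
```

servo_tool(
  turn=[
    [0.005,0.013,0],
    [0,0,0],
    [0,0,0],
    [0,0,0],
    [0,0,0],
  ],
  dp=[
    [-0.004,0.0033,-0.004],
    [0,0,-0.004],
    [0,0,-0.002],
    [0,0,0],
    [0,0,0],
  ],
  fingers=[0.085,0.085,0.085,0.085,0.085],
)

```text
clock: 21.05
position: [378.4, -307.1, 24.9]
ee_rot: [-0.6, 0.8, -0.001, 0.0]
contact_force: [-0.4, 0.6, -0.4]
gripper_width: 84.6
```

Run:
```python
from h import *
st();fix(-.26)
```

```text
t21.1 pos [ 378.4 -307.1   24.9] yaw(y) 2.859 z [ 0.001 -0.001 -1.   ] F [-0.4  0.6 -0.4] T [0.03 0.05 0.01] w 84.6 j [-0.35  0.42 -0.58  0.   -0.57  0.06]
turn needed [0.001 0.001 0.023]
```

servo_tool(
  turn=[
    [0,0,0],
    [0,0,0],
    [0,0,0],
    [0,0,0],
    [0,0,0],
  ],
  dp=[
    [-0.001,0,-0.001],
    [0,0,0],
    [0,0,0],
    [0,0,0],
    [0,0,0],
  ],
  fingers=[0.06,0.05,0.03,0.02,0.02],
)

```text
clock: 21.68
position: [377.6, -307.3, 24.8]
ee_rot: [-0.6, 0.8, -0.001, 0.0]
contact_force: [0.5, 1.2, -0.5]
gripper_width: 38.2
```

Run:
```python
from h import *
get_image("top");st();fix(-.26)
```

```text
t21.7 pos [ 377.6 -307.3   24.7] yaw(y) 2.859 z [ 0.002 -0.002 -1.   ] F [ 0.1 -0.2  0.2] T [-0.02  0.    0.06] w 38.6 j [-0.35  0.42 -0.58  0.   -0.57  0.06]
turn needed [0.002 0.002 0.023]
```

servo_tool(
  turn=[
    [0,0,0],
    [0,0,0],
    [0,0,0],
    [0,0,0],
    [0,0,0],
  ],
  dp=[
    [0,0,0.02],
    [0,0,0.05],
    [0,0,0.06],
    [0,0.03,0.04],
    [0,0.06,0],
  ],
  fingers=[0.02,0.02,0.02,0.02,0.02],
)

```text
clock: 22.35
position: [376.3, -216.6, 197.7]
ee_rot: [-0.598, 0.802, 0.001, -0.0]
contact_force: [1.2, 1.3, -1.4]
gripper_width: 38.2
```

servo_tool(
  turn=[
    [0,0,0],
    [0,0,0],
    [0,0,0],
    [0,0,0],
    [0,0,0],
  ],
  dp=[
    [0.01,0.06,0],
    [0.01,0.06,0],
    [0.02,0.055,0],
    [0.03,0.05,0],
    [0.04,0.035,0],
  ],
  fingers=[0.02,0.02,0.02,0.02,0.02],
)

```text
clock: 22.98
position: [484.3, 52.5, 198.9]
ee_rot: [-0.598, 0.802, 0.001, 0.002]
contact_force: [1.4, -0.3, -0.6]
gripper_width: 38.4
```

Run:
```python
from h import *
st();fix(-.26)
```

```text
t23.0 pos [484.3  52.5 198.9] yaw(y) 2.853 z [ 0.002  0.003 -1.   ] F [ 1.4 -0.3 -0.6] T [-0.11 -0.13  0.02] w 38.4 j [ 0.44  0.18 -0.37 -0.   -1.02 -0.73]
turn needed [-0.003  0.001  0.029]
```

servo_tool(
  turn=[
    [0,0,0],
    [0,0,0],
    [0,0,0],
    [0,0,0],
    [0,0,0],
  ],
  dp=[
    [0.035,0,0],
    [0.025,0,-0.01],
    [0.005,0,-0.02],
    [0,0,-0.02],
    [0,0,0],
  ],
  fingers=[0.02,0.02,0.02,0.02,0.02],
)

```text
clock: 23.6
position: [552.6, 56.2, 144.3]
ee_rot: [-0.6, 0.8, 0.002, -0.0]
contact_force: [-0.8, -0.9, -1.3]
gripper_width: 38.2
```

Run:
```python
from h import *
st();fix(-.26)
im=get_image("scene");st();s=read_state()["position"]
for z in(45,100):print("stub",z,proj(im,(560,52.5,z)))
for dz in(0,4,55):print("sl",proj(im,(s[0],s[1],s[2]-24.7+dz)))
save(im,"g.png",(300,215,80,100),6)
```

```text
t23.6 pos [552.6  56.2 144.3] yaw(y) 2.857 z [-0.002  0.002 -1.   ] F [-0.8 -0.9 -1.3] T [ 0.02 -0.04  0.  ] w 38.2 j [ 0.39  0.35 -0.28 -0.   -0.94 -0.67]
turn needed [-0.002 -0.003  0.024]
t23.6 pos [553.4  56.4 145.4] yaw(y) 2.858 z [-0.     0.003 -1.   ] F [-0.3 -0.3 -1.4] T [-0.04 -0.06 -0.05] w 38.0 j [ 0.39  0.35 -0.28 -0.   -0.94 -0.67]
stub 45 [327.9 284.2]
stub 100 [327.6 267.4]
sl [330.2 258.7]
sl [330.2 257.4]
sl [330. 240.]
```

View pics/g.png

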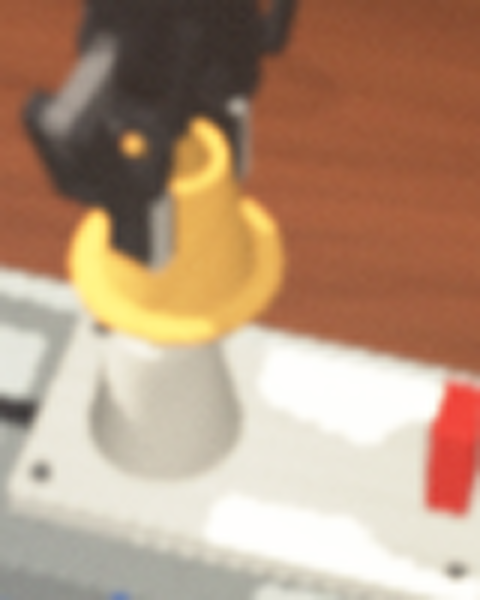

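servo_tool(
  turn=[
    [0,0,0],
    [0,0,0],
    [0,0,0],
    [0,0,0],
    [0,0,0],
  ],
  dp=[
    [0.005,-0.003,0],
    [0.002,-0.0005,0],
    [0,0,-0.01],
    [0,0,-0.006],
    [0,0,0],
  ],
  fingers=[0.02,0.02,0.02,0.02,0.02],
)

```text
clock: 24.28
position: [561.8, 52.9, 131.0]
ee_rot: [-0.6, 0.8, 0.0, 0.003]
contact_force: [0.5, 0.6, -1.8]
gripper_width: 38.0
```

Run:
```python
from h import *
st();fix(-.26)
```

```text
t24.3 pos [561.8  52.9 131. ] yaw(y) 2.858 z [ 0.004  0.004 -1.   ] F [ 0.5  0.6 -1.8] T [-0.03  0.02  0.03] w 38.0 j [ 0.38  0.37 -0.28 -0.   -0.91 -0.66]
turn needed [-0.004  0.004  0.024]
```

servo_tool(
  turn=[
    [-0.004,0.004,0],
    [0,0,0],
    [0,0,0],
    [0,0,0],
    [0,0,0],
  ],
  dp=[
    [-0.001,0,-0.006],
    [0,0,-0.006],
    [0,0,-0.006],
    [0,0,-0.003],
    [0,0,0],
  ],
  fingers=[0.02,0.02,0.02,0.02,0.02],
)

```text
clock: 24.9
position: [560.5, 52.9, 108.3]
ee_rot: [-0.6, 0.8, 0.0, -0.0]
contact_force: [0.0, -0.5, -1.3]
gripper_width: 38.2
```

Run:
```python
from h import *
st();fix(-.26);get_image("top");st()
```

```text
t24.9 pos [560.5  52.9 108.3] yaw(y) 2.858 z [-0. -0. -1.] F [ 0.  -0.5 -1.3] T [0.   0.01 0.04] w 38.2 j [ 0.38  0.4  -0.31  0.   -0.86 -0.67]
turn needed [ 0.    -0.     0.023]
t24.9 pos [560.6  52.9 108.4] yaw(y) 2.858 z [-0. -0. -1.] F [ 1.2 -0.1 -0.6] T [ 0.01 -0.03 -0.03] w 38.1 j [ 0.38  0.4  -0.31  0.   -0.86 -0.67]
```

servo_tool(
  turn=[
    [0,0,0],
    [0,0,0],
    [0,0,0],
    [0,0,0],
    [0,0,0],
  ],
  dp=[
    [0,0,-0.003],
    [0,0,-0.003],
    [0,0,-0.002],
    [0,0,-0.001],
    [0,0,0],
  ],
  fingers=[0.02,0.02,0.02,0.02,0.02],
)

```text
clock: 25.58
position: [560.9, 53.0, 99.3]
ee_rot: [-0.6, 0.8, -0.0, 0.0]
contact_force: [1.4, -0.1, -1.1]
gripper_width: 38.2
```

Run:
```python
from h import *
st();fix(-.26);get_image("top");st();get_image("top");st()
```

```text
t25.6 pos [560.9  53.   99.3] yaw(y) 2.858 z [ 0.001  0.    -1.   ] F [ 1.4 -0.1 -1.1] T [0.03 0.03 0.03] w 38.2 j [ 0.38  0.41 -0.32  0.   -0.84 -0.67]
turn needed [-0.     0.001  0.023]
t25.6 pos [561.   53.   99.3] yaw(y) 2.858 z [ 0.001  0.    -1.   ] F [ 0.2  1.  -1.5] T [ 0.03  0.03 -0.  ] w 38.4 j [ 0.38  0.41 -0.32  0.   -0.84 -0.67]
t25.7 pos [561.   53.   99.4] yaw(y) 2.858 z [ 0.001  0.    -1.   ] F [ 0.1 -0.3 -1.4] T [-0.07 -0.02 -0.03] w 38.5 j [ 0.38  0.41 -0.32  0.   -0.84 -0.67]
```

No contact yet at about 2 mm of clearance. I'll carry on in small steps.

servo_tool(
  turn=[
    [0,0,0],
    [0,0,0],
    [0,0,0],
    [0,0,0],
    [0,0,0],
  ],
  dp=[
    [-0.0005,0,-0.002],
    [0,0,-0.002],
    [0,0,-0.001],
    [0,0,0],
    [0,0,0],
  ],
  fingers=[0.02,0.02,0.02,0.02,0.02],
)

```text
clock: 26.3
position: [560.5, 53.1, 94.1]
ee_rot: [-0.6, 0.8, -0.0, 0.001]
contact_force: [0.0, 0.2, -1.5]
gripper_width: 38.2
```

Run:
```python
from h import *
st();get_image("top");st();get_image("top");st()
```

```text
t26.3 pos [560.5  53.1  94.1] yaw(y) 2.858 z [ 0.001  0.    -1.   ] F [ 0.   0.2 -1.5] T [ 0.03  0.03 -0.02] w 38.2 j [ 0.38  0.42 -0.33  0.   -0.83 -0.67]
t26.4 pos [560.5  53.1  94.2] yaw(y) 2.858 z [ 0.001  0.    -1.   ] F [ 0.2 -0.5  0.1] T [-0.01  0.01 -0.03] w 38.1 j [ 0.38  0.42 -0.33  0.   -0.83 -0.67]
t26.4 pos [560.5  53.1  94.2] yaw(y) 2.858 z [ 0.001  0.    -1.   ] F [ 0.8  0.3 -0.8] T [ 0.    0.04 -0.02] w 37.7 j [ 0.38  0.42 -0.33  0.   -0.83 -0.67]
```

servo_tool(
  turn=[
    [0,0,0],
    [0,0,0],
    [0,0,0],
    [0,0,0],
    [0,0,0],
  ],
  dp=[
    [0,0,-0.001],
    [0,0,-0.001],
    [0,0,0],
    [0,0,0],
    [0,0,0],
  ],
  fingers=[0.02,0.02,0.02,0.02,0.02],
)

```text
clock: 27.02
position: [560.7, 53.2, 92.2]
ee_rot: [-0.6, 0.8, -0.0, 0.001]
contact_force: [0.3, 0.3, -0.5]
gripper_width: 38.3
```

Run:
```python
from h import *
st();get_image("top");st()
```

```text
t27.0 pos [560.7  53.2  92.2] yaw(y) 2.859 z [ 0.002  0.001 -1.   ] F [ 0.3  0.3 -0.5] T [ 0.05 -0.01  0.02] w 38.3 j [ 0.38  0.42 -0.33  0.   -0.82 -0.67]
t27.1 pos [560.8  53.2  92.2] yaw(y) 2.858 z [ 0.002  0.001 -1.   ] F [ 0.5  0.3 -0.6] T [ 0.08 -0.04  0.02] w 38.2 j [ 0.38  0.42 -0.33  0.   -0.82 -0.67]
```

Now I'll release it, raise, and move on to the sleeve at (392, 263).

servo_tool(
  turn=[
    [0,0,0],
    [0,0,0],
    [0,0,0],
    [0,0,0],
    [0,0,0],
  ],
  dp=[
    [0,0,0],
    [0,0,0],
    [0,0,0],
    [0,0,0.03],
    [0,0,0.06],
  ],
  fingers=[0.06,0.085,0.085,0.085,0.085],
)

```text
clock: 27.7
position: [557.8, 52.2, 179.4]
ee_rot: [-0.6, 0.8, 0.002, -0.005]
contact_force: [1.4, 1.4, 1.0]
gripper_width: 85.1
```

servo_tool(
  turn=[
    [0,0,0],
    [0,0,0],
    [0,0,0],
    [0,0,0],
    [0,0,0],
  ],
  dp=[
    [-0.02,0.02,0.01],
    [-0.035,0.045,0],
    [-0.035,0.045,0],
    [-0.035,0.045,0],
    [-0.03,0.035,-0.01],
  ],
  fingers=[0.085,0.085,0.085,0.085,0.085],
)

```text
clock: 28.32
position: [403.8, 246.5, 186.9]
ee_rot: [-0.598, 0.802, -0.0, 0.004]
contact_force: [1.1, -0.1, 0.2]
gripper_width: 85.0
```

Run:
```python
from h import *
st();fix(-.26)
im=get_image("scene");save(im,"h.png",(290,215,100,100),5)
for z in(65,120):print(proj(im,(560.6,53.1,z)))
print(sleeves(get_image("top")))
```

```text
t28.3 pos [403.8 246.5 186.9] yaw(y) 2.852 z [ 0.007  0.004 -1.   ] F [ 1.1 -0.1  0.2] T [ 0.05 -0.08  0.02] w 85.0 j [ 0.89  0.16 -0.42  0.   -0.98 -1.19]
turn needed [-0.004  0.006  0.03 ]
[328.  278.5]
[327.7 261.2]
[(1138.4, 65.3, 926.3, [305.4, 33.2]), (586.2, 351.8, 36.6, [214.6, 212.4]), (567.5, 55.1, 35.4, [319.2, 217.3]), (446.9, 366.3, 34.1, [209.6, 257.2]), (392.0, 262.6, 36.5, [249.1, 280.6])]
```

View pics/h.png

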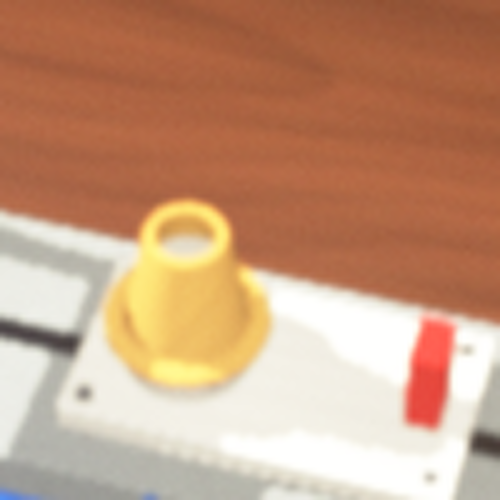

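servo_tool(
  turn=[
    [-0.004,0.006,0],
    [0,0,0],
    [0,0,0],
    [0,0,0],
    [0,0,0],
  ],
  dp=[
    [-0.01,0.013,-0.02],
    [0,0,-0.05],
    [0,0,-0.04],
    [0,0,-0.01],
    [0,0,0],
  ],
  fingers=[0.085,0.085,0.085,0.085,0.085],
)

```text
clock: 29.05
position: [394.1, 261.6, 65.7]
ee_rot: [-0.6, 0.8, 0.0, 0.002]
contact_force: [0.0, 0.7, 0.7]
gripper_width: 85.0
```

Run:
```python
from h import *
st();fix(-.26)
```

```text
t29.1 pos [394.1 261.6  65.7] yaw(y) 2.859 z [ 0.003  0.003 -1.   ] F [0.  0.7 0.7] T [ 0.01 -0.03  0.  ] w 85.0 j [ 0.93  0.33 -0.57  0.   -0.66 -1.21]
turn needed [-0.003  0.003  0.023]
```

servo_tool(
  turn=[
    [-0.003,0.003,0],
    [0,0,0],
    [0,0,0],
    [0,0,0],
    [0,0,0],
  ],
  dp=[
    [-0.003,0,-0.012],
    [0,0,-0.012],
    [0,0,-0.008],
    [0,0,-0.003],
    [0,0,0],
  ],
  fingers=[0.085,0.085,0.085,0.085,0.085],
)

```text
clock: 29.68
position: [392.8, 263.3, 31.6]
ee_rot: [-0.6, 0.8, 0.001, 0.003]
contact_force: [0.5, -0.4, -0.6]
gripper_width: 85.0
```

Run:
```python
from h import *
st();fix(-.26)
```

```text
t29.7 pos [392.8 263.3  31.6] yaw(y) 2.859 z [ 0.005  0.005 -1.   ] F [ 0.5 -0.4 -0.6] T [0.01 0.04 0.03] w 85.0 j [ 0.94  0.39 -0.61  0.   -0.57 -1.22]
turn needed [-0.005  0.004  0.023]
```

servo_tool(
  turn=[
    [-0.005,0.004,0],
    [0,0,0],
    [0,0,0],
    [0,0,0],
    [0,0,0],
  ],
  dp=[
    [-0.001,-0.0005,-0.003],
    [0,0,-0.003],
    [0,0,-0.001],
    [0,0,0],
    [0,0,0],
  ],
  fingers=[0.085,0.085,0.085,0.085,0.07],
)

```text
clock: 30.3
position: [392.0, 263.2, 24.6]
ee_rot: [-0.6, 0.8, 0.0, 0.001]
contact_force: [-0.3, -0.9, 0.1]
gripper_width: 70.3
```

servo_tool(
  turn=[
    [0,0,0],
    [0,0,0],
    [0,0,0],
    [0,0,0],
    [0,0,0],
  ],
  dp=[
    [0,0,0],
    [0,0,0],
    [0,0,0],
    [0,0,0],
    [0,0,0],
  ],
  fingers=[0.06,0.05,0.03,0.02,0.02],
)

```text
clock: 30.92
position: [392.1, 263.3, 25.4]
ee_rot: [-0.601, 0.8, 0.0, 0.001]
contact_force: [-0.2, -0.1, -1.0]
gripper_width: 38.0
```

Run:
```python
from h import *
st();fix(-.26)
```

```text
t30.9 pos [392.1 263.3  25.4] yaw(y) 2.859 z [ 0.002  0.001 -1.   ] F [-0.2 -0.1 -1. ] T [0.04 0.05 0.04] w 38.0 j [ 0.94  0.4  -0.61  0.   -0.56 -1.22]
turn needed [-0.001  0.001  0.022]
```

servo_tool(
  turn=[
    [0,0,0],
    [0,0,0],
    [0,0,0],
    [0,0,0],
    [0,0,0],
  ],
  dp=[
    [0,0,0.02],
    [0,0,0.05],
    [0,0,0.06],
    [0.015,-0.02,0.04],
    [0.03,-0.04,0],
  ],
  fingers=[0.02,0.02,0.02,0.02,0.02],
)

```text
clock: 31.55
position: [436.1, 202.2, 199.6]
ee_rot: [-0.603, 0.798, -0.001, -0.0]
contact_force: [0.4, -0.5, -1.3]
gripper_width: 38.1
```

servo_tool(
  turn=[
    [0,0,0],
    [0,0,0],
    [0,0,0],
    [0,0,0],
    [0,0,0],
  ],
  dp=[
    [0.037,-0.045,0],
    [0.037,-0.045,0],
    [0.025,-0.03,0],
    [0.01,-0.012,0],
    [0,0,0],
  ],
  fingers=[0.02,0.02,0.02,0.02,0.02],
)

```text
clock: 32.17
position: [547.8, 64.0, 198.6]
ee_rot: [-0.601, 0.799, -0.0, -0.0]
contact_force: [-0.0, 1.1, -1.3]
gripper_width: 38.2
```

Run:
```python
from h import *
st();fix(-.28)
```

```text
t32.2 pos [547.8  64.  198.6] yaw(y) 2.861 z [-0. -0. -1.] F [-0.   1.1 -1.3] T [ 0.07 -0.05  0.01] w 38.2 j [ 0.41  0.29 -0.22  0.   -1.06 -0.69]
turn needed [ 0. -0.  0.]
```

servo_tool(
  turn=[
    [0,0,0],
    [0,0,0],
    [0,0,0],
    [0,0,0],
    [0,0,0],
  ],
  dp=[
    [0.009,-0.008,0],
    [0.003,-0.002,-0.01],
    [0,0,-0.02],
    [0,0,-0.01],
    [0,0,0],
  ],
  fingers=[0.02,0.02,0.02,0.02,0.02],
)

```text
clock: 32.8
position: [558.8, 56.3, 156.2]
ee_rot: [-0.603, 0.797, 0.001, -0.001]
contact_force: [0.7, 0.1, -0.2]
gripper_width: 38.2
```

Run:
```python
from h import *
st();fix(-.28)
im=get_image("scene");st()
cs=[(s.tolist(),m) for s,k,m in comps(masks(im)["yellow"],60) if 290<k[0]<370 and 200<k[1]<320];print([c[0] for c in cs])
save(im,"i.png",(290,195,80,110),5)
```

```text
t32.8 pos [558.8  56.3 156.2] yaw(y) 2.866 z [-0.002 -0.    -1.   ] F [ 0.7  0.1 -0.2] T [0.06 0.04 0.04] w 38.2 j [ 0.39  0.34 -0.26 -0.   -0.97 -0.66]
turn needed [ 0.    -0.002 -0.005]
t32.9 pos [559.1  56.4 156.7] yaw(y) 2.866 z [-0.001  0.    -1.   ] F [ 0.2  0.  -0.8] T [-0.03  0.05 -0.02] w 38.0 j [ 0.39  0.34 -0.25 -0.   -0.97 -0.66]
[[311, 234, 35, 58, 1179]]
```

servo_tool(
  turn=[
    [0,0,0],
    [0,0,0],
    [0,0,0],
    [0,0,0],
    [0,0,0],
  ],
  dp=[
    [0.001,-0.0025,0],
    [0,-0.0005,-0.008],
    [0,0,-0.008],
    [0,0,-0.005],
    [0,0,0],
  ],
  fingers=[0.02,0.02,0.02,0.02,0.02],
)

```text
clock: 33.48
position: [560.8, 53.5, 135.6]
ee_rot: [-0.603, 0.797, -0.0, 0.001]
contact_force: [-0.3, 0.2, -0.4]
gripper_width: 37.9
```

Run:
```python
from h import *
st();fix(-.28)
```

```text
t33.5 pos [560.8  53.5 135.6] yaw(y) 2.866 z [ 0.002  0.001 -1.   ] F [-0.3  0.2 -0.4] T [-0.    0.02 -0.03] w 37.9 j [ 0.38  0.37 -0.28 -0.   -0.92 -0.66]
turn needed [-0.001  0.002 -0.005]
```

servo_tool(
  turn=[
    [-0.001,0.002,0],
    [0,0,0],
    [0,0,0],
    [0,0,0],
    [0,0,0],
  ],
  dp=[
    [-0.0005,-0.0005,-0.004],
    [0,0,-0.004],
    [0,0,-0.003],
    [0,0,-0.001],
    [0,0,0],
  ],
  fingers=[0.02,0.02,0.02,0.02,0.02],
)

```text
clock: 34.1
position: [560.5, 53.0, 123.0]
ee_rot: [-0.604, 0.797, -0.0, 0.0]
contact_force: [0.1, -0.0, -1.1]
gripper_width: 38.2
```

Run:
```python
from h import *
st();fix(-.28)
```

```text
t34.1 pos [560.5  53.  123. ] yaw(y) 2.867 z [ 0.  0. -1.] F [ 0.1 -0.  -1.1] T [ 0.01  0.01 -0.  ] w 38.2 j [ 0.38  0.38 -0.29  0.   -0.89 -0.66]
turn needed [-0.     0.    -0.005]
```

servo_tool(
  turn=[
    [0,0,0],
    [0,0,0],
    [0,0,0],
    [0,0,0],
    [0,0,0],
  ],
  dp=[
    [0,0,-0.003],
    [0,0,-0.002],
    [0,0,-0.001],
    [0,0,-0.001],
    [0,0,0],
  ],
  fingers=[0.02,0.02,0.02,0.02,0.02],
)

```text
clock: 34.72
position: [560.7, 53.1, 115.7]
ee_rot: [-0.604, 0.797, -0.0, 0.0]
contact_force: [-0.1, 0.5, -0.3]
gripper_width: 37.8
```

Run:
```python
from h import *
st();get_image("top");st()
```

```text
t34.7 pos [560.7  53.1 115.7] yaw(y) 2.867 z [ 0.001  0.    -1.   ] F [-0.1  0.5 -0.3] T [-0.02 -0.01 -0.01] w 37.8 j [ 0.38  0.39 -0.3   0.   -0.88 -0.66]
t34.8 pos [560.7  53.1 115.8] yaw(y) 2.867 z [ 0.001  0.    -1.   ] F [ 0.  -0.7 -0.9] T [-0.05  0.01 -0.02] w 37.6 j [ 0.38  0.39 -0.3   0.   -0.88 -0.66]
```

servo_tool(
  turn=[
    [0,0,0],
    [0,0,0],
    [0,0,0],
    [0,0,0],
    [0,0,0],
  ],
  dp=[
    [0,0,-0.001],
    [0,0,-0.001],
    [0,0,-0.0005],
    [0,0,0],
    [0,0,0],
  ],
  fingers=[0.02,0.02,0.02,0.02,0.02],
)

```text
clock: 35.4
position: [560.8, 53.2, 113.3]
ee_rot: [-0.604, 0.797, -0.0, 0.0]
contact_force: [0.2, -1.4, -0.8]
gripper_width: 37.5
```

Run:
```python
from h import *
st();get_image("top");st()
```

```text
t35.4 pos [560.8  53.2 113.3] yaw(y) 2.867 z [ 0.001  0.    -1.   ] F [ 0.2 -1.4 -0.8] T [0.04 0.03 0.04] w 37.5 j [ 0.38  0.39 -0.3   0.   -0.87 -0.66]
t35.5 pos [560.8  53.2 113.3] yaw(y) 2.867 z [ 0.001  0.    -1.   ] F [ 0.4  0.4 -0.2] T [ 0.07  0.03 -0.01] w 38.3 j [ 0.38  0.39 -0.3   0.   -0.87 -0.66]
```

servo_tool(
  turn=[
    [0,0,0],
    [0,0,0],
    [0,0,0],
    [0,0,0],
    [0,0,0],
  ],
  dp=[
    [0,0,0],
    [0,0,0],
    [0,0,0],
    [0,0,0.03],
    [0,0,0.06],
  ],
  fingers=[0.06,0.085,0.085,0.085,0.085],
)

```text
clock: 36.08
position: [558.0, 52.3, 200.5]
ee_rot: [-0.603, 0.797, 0.002, -0.005]
contact_force: [2.4, 0.8, -0.4]
gripper_width: 85.1
```

servo_tool(
  turn=[
    [0,0,0],
    [0,0,0],
    [0,0,0],
    [0,0,0],
    [0,0,0],
  ],
  dp=[
    [-0.015,0.04,0.01],
    [-0.02,0.055,0],
    [-0.02,0.055,0],
    [-0.02,0.055,0],
    [-0.02,0.055,0],
  ],
  fingers=[0.085,0.085,0.085,0.085,0.085],
)

```text
clock: 36.7
position: [464.3, 317.0, 218.4]
ee_rot: [-0.6, 0.8, -0.0, 0.003]
contact_force: [0.1, -0.7, 0.8]
gripper_width: 85.0
```

Run:
```python
from h import *
st();fix(-.28)
im=get_image("scene")
print([s.tolist() for s,k,m in comps(masks(im)["yellow"],60) if 290<k[0]<370 and 200<k[1]<320]);print([proj(im,(560.6,53.1,z)) for z in(65,120,140)])
save(im,"j.png",(290,195,80,110),5)
print(sleeves(get_image("top"))[1:])
```

```text
t36.7 pos [464.3 317.  218.4] yaw(y) 2.859 z [ 0.005  0.003 -1.   ] F [ 0.1 -0.7  0.8] T [ 0.02 -0.12  0.02] w 85.0 j [ 0.89  0.29 -0.17  0.   -1.11 -1.17]
turn needed [-0.003  0.005  0.003]
[[312, 249, 32, 43, 927]]
[array([328. , 278.5]), array([327.7, 261.2]), array([327.6, 254.5])]
[(586.3, 351.9, 36.5, [214.6, 212.3]), (568.8, 56.0, 36.6, [319.0, 216.8]), (440.3, 366.0, 36.7, [210.1, 264.5])]
```

View pics/j.png

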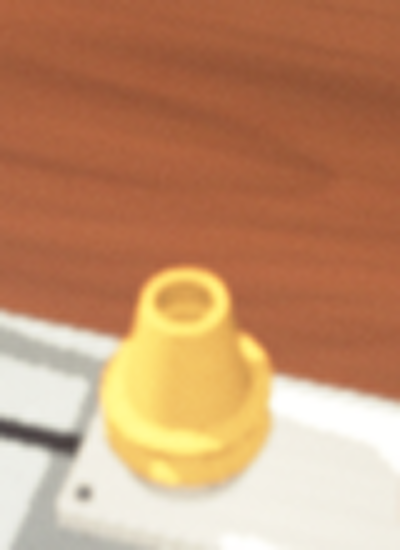

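servo_tool(
  turn=[
    [-0.003,0.005,0],
    [0,0,0],
    [0,0,0],
    [0,0,0],
    [0,0,0],
  ],
  dp=[
    [-0.016,0.03,-0.02],
    [-0.006,0.012,-0.04],
    [0,0,-0.05],
    [0,0,-0.03],
    [0,0,0],
  ],
  fingers=[0.085,0.085,0.085,0.085,0.085],
)

```text
clock: 37.42
position: [441.4, 363.3, 76.1]
ee_rot: [-0.604, 0.797, 0.001, 0.002]
contact_force: [0.6, 0.1, 0.3]
gripper_width: 85.3
```

Run:
```python
from h import *
st();fix(-.28)
```

```text
t37.4 pos [441.4 363.3  76.1] yaw(y) 2.867 z [ 0.003  0.003 -1.   ] F [0.6 0.1 0.3] T [-0.06 -0.04  0.03] w 85.3 j [ 0.97  0.45 -0.32  0.   -0.79 -1.25]
turn needed [-0.003  0.003 -0.005]
```

servo_tool(
  turn=[
    [-0.003,0.003,0],
    [0,0,0],
    [0,0,0],
    [0,0,0],
    [0,0,0],
  ],
  dp=[
    [-0.002,0.002,-0.015],
    [0,0,-0.015],
    [0,0,-0.01],
    [0,0,-0.004],
    [0,0,0],
  ],
  fingers=[0.085,0.085,0.085,0.085,0.085],
)

```text
clock: 38.05
position: [441.4, 366.8, 33.0]
ee_rot: [-0.603, 0.797, 0.001, 0.003]
contact_force: [0.3, -0.1, 0.5]
gripper_width: 84.9
```

Run:
```python
from h import *
st();fix(-.28)
```

```text
t38.0 pos [441.4 366.8  33. ] yaw(y) 2.866 z [ 0.004  0.005 -1.   ] F [ 0.3 -0.1  0.5] T [-0.01 -0.02  0.03] w 84.9 j [ 0.98  0.51 -0.36  0.   -0.69 -1.25]
turn needed [-0.005  0.004 -0.005]
```

servo_tool(
  turn=[
    [-0.005,0.004,0],
    [0,0,0],
    [0,0,0],
    [0,0,0],
    [0,0,0],
  ],
  dp=[
    [-0.0015,-0.0005,-0.004],
    [0,0,-0.003],
    [0,0,-0.001],
    [0,0,0],
    [0,0,0],
  ],
  fingers=[0.085,0.085,0.085,0.085,0.07],
)

```text
clock: 38.67
position: [440.2, 367.0, 25.5]
ee_rot: [-0.604, 0.797, 0.0, 0.001]
contact_force: [1.2, 0.9, 0.5]
gripper_width: 70.4
```

servo_tool(
  turn=[
    [0,0,0],
    [0,0,0],
    [0,0,0],
    [0,0,0],
    [0,0,0],
  ],
  dp=[
    [0,0,0],
    [0,0,0],
    [0,0,0],
    [0,0,0],
    [0,0,0],
  ],
  fingers=[0.06,0.05,0.03,0.02,0.02],
)

```text
clock: 39.3
position: [440.3, 367.2, 26.4]
ee_rot: [-0.604, 0.797, 0.0, 0.001]
contact_force: [0.3, -0.3, -0.1]
gripper_width: 37.8
```

Run:
```python
from h import *
st();fix(-.28)
```

```text
t39.3 pos [440.3 367.2  26.4] yaw(y) 2.867 z [ 0.002  0.002 -1.   ] F [ 0.3 -0.3 -0.1] T [ 0.01  0.02 -0.03] w 37.8 j [ 0.98  0.52 -0.36  0.   -0.68 -1.25]
turn needed [-0.002  0.002 -0.005]
```

servo_tool(
  turn=[
    [0,0,0],
    [0,0,0],
    [0,0,0],
    [0,0,0],
    [0,0,0],
  ],
  dp=[
    [0,0,0.02],
    [0,0,0.05],
    [0,0,0.06],
    [0.012,-0.03,0.045],
    [0.02,-0.052,0.005],
  ],
  fingers=[0.02,0.02,0.02,0.02,0.02],
)

```text
clock: 39.92
position: [471.0, 284.1, 208.8]
ee_rot: [-0.606, 0.796, -0.001, -0.001]
contact_force: [0.5, 0.5, -2.4]
gripper_width: 37.8
```

servo_tool(
  turn=[
    [0,0,0],
    [0,0,0],
    [0,0,0],
    [0,0,0],
    [0,0,0],
  ],
  dp=[
    [0.02,-0.053,0],
    [0.02,-0.053,0],
    [0.02,-0.053,0],
    [0.013,-0.033,0],
    [0.004,-0.012,0],
  ],
  fingers=[0.02,0.02,0.02,0.02,0.02],
)

```text
clock: 40.55
position: [549.2, 71.7, 209.0]
ee_rot: [-0.605, 0.796, -0.0, 0.0]
contact_force: [0.3, 0.0, -0.6]
gripper_width: 37.8
```

Run:
```python
from h import *
st();fix(-.28)
```

```text
t40.5 pos [549.2  71.7 209. ] yaw(y) 2.869 z [ 0. -0. -1.] F [ 0.3  0.  -0.6] T [ 0.06 -0.03 -0.02] w 37.8 j [ 0.42  0.28 -0.2   0.   -1.09 -0.7 ]
turn needed [ 0.     0.    -0.008]
```

servo_tool(
  turn=[
    [0,0,0],
    [0,0,0],
    [0,0,0],
    [0,0,0],
    [0,0,0],
  ],
  dp=[
    [0.007,-0.01,0],
    [0.003,-0.005,0],
    [0,0,-0.015],
    [0,0,-0.01],
    [0,0,0],
  ],
  fingers=[0.02,0.02,0.02,0.02,0.02],
)

```text
clock: 41.18
position: [558.5, 58.1, 180.7]
ee_rot: [-0.606, 0.796, 0.001, -0.001]
contact_force: [-0.1, 0.8, -0.8]
gripper_width: 37.7
```

Run:
```python
from h import *
st();fix(-.28)
```

```text
t41.2 pos [558.5  58.1 180.7] yaw(y) 2.872 z [-0.002 -0.    -1.   ] F [-0.1  0.8 -0.8] T [ 0.   -0.01 -0.  ] w 37.7 j [ 0.39  0.32 -0.22 -0.   -1.03 -0.66]
turn needed [ 0.    -0.002 -0.01 ]
```

servo_tool(
  turn=[
    [0,0,0],
    [0,0,0],
    [0,0,0],
    [0,0,0],
    [0,0,0],
  ],
  dp=[
    [0.0015,-0.0045,0],
    [0,-0.0005,-0.008],
    [0,0,-0.008],
    [0,0,-0.005],
    [0,0,0],
  ],
  fingers=[0.02,0.02,0.02,0.02,0.02],
)

```text
clock: 41.8
position: [560.1, 53.2, 158.4]
ee_rot: [-0.606, 0.795, 0.001, -0.001]
contact_force: [-0.5, -0.2, -0.2]
gripper_width: 37.7
```

Run:
```python
from h import *
st();fix(-.28)
```

```text
t41.8 pos [560.1  53.2 158.4] yaw(y) 2.873 z [-0.002 -0.    -1.   ] F [-0.5 -0.2 -0.2] T [-0.03 -0.01 -0.01] w 37.7 j [ 0.38  0.34 -0.25 -0.   -0.98 -0.65]
turn needed [ 0.    -0.002 -0.011]
```

servo_tool(
  turn=[
    [0,-0.002,0],
    [0,0,0],
    [0,0,0],
    [0,0,0],
    [0,0,0],
  ],
  dp=[
    [0,0,-0.005],
    [0,0,-0.005],
    [0,0,-0.003],
    [0,0,-0.001],
    [0,0,0],
  ],
  fingers=[0.02,0.02,0.02,0.02,0.02],
)

```text
clock: 42.42
position: [560.4, 53.3, 143.8]
ee_rot: [-0.606, 0.795, -0.0, 0.0]
contact_force: [0.6, -0.1, -1.7]
gripper_width: 37.8
```

Run:
```python
from h import *
st();fix(-.28)
```

```text
t42.4 pos [560.4  53.3 143.8] yaw(y) 2.873 z [ 0.001  0.    -1.   ] F [ 0.6 -0.1 -1.7] T [ 0.01  0.06 -0.02] w 37.8 j [ 0.38  0.36 -0.27  0.   -0.94 -0.65]
turn needed [ 0.     0.001 -0.011]
```

servo_tool(
  turn=[
    [0,0,0],
    [0,0,0],
    [0,0,0],
    [0,0,0],
    [0,0,0],
  ],
  dp=[
    [0,0,-0.003],
    [0,0,-0.002],
    [0,0,-0.001],
    [0,0,-0.0005],
    [0,0,0],
  ],
  fingers=[0.02,0.02,0.02,0.02,0.02],
)

```text
clock: 43.05
position: [560.6, 53.4, 137.1]
ee_rot: [-0.606, 0.795, -0.0, 0.001]
contact_force: [0.3, -0.3, -0.3]
gripper_width: 38.0
```

servo_tool(
  turn=[
    [0,0,0],
    [0,0,0],
    [0,0,0],
    [0,0,0],
    [0,0,0],
  ],
  dp=[
    [0,0,-0.001],
    [0,0,-0.001],
    [0,0,0],
    [0,0,0],
    [0,0,0],
  ],
  fingers=[0.02,0.02,0.02,0.02,0.02],
)

```text
clock: 43.68
position: [560.7, 53.4, 135.1]
ee_rot: [-0.606, 0.795, -0.0, 0.001]
contact_force: [-0.4, 0.4, -0.6]
gripper_width: 37.7
```

Run:
```python
from h import *
st();get_image("top");st()
```

```text
t43.7 pos [560.7  53.4 135.1] yaw(y) 2.873 z [ 0.002  0.    -1.   ] F [-0.4  0.4 -0.6] T [ 0.03 -0.01 -0.04] w 37.7 j [ 0.38  0.37 -0.28  0.   -0.92 -0.65]
t43.7 pos [560.7  53.4 135.1] yaw(y) 2.873 z [ 0.002  0.    -1.   ] F [-0.1 -0.4 -0.3] T [-0.05  0.03 -0.01] w 38.0 j [ 0.38  0.37 -0.28  0.   -0.92 -0.65]
```

servo_tool(
  turn=[
    [0,0,0],
    [0,0,0],
    [0,0,0],
    [0,0,0],
    [0,0,0],
  ],
  dp=[
    [0,0,-0.0013],
    [0,0,0],
    [0,0,0],
    [0,0,0],
    [0,0,0],
  ],
  fingers=[0.02,0.02,0.06,0.085,0.085],
)

```text
clock: 44.35
position: [561.1, 53.5, 134.2]
ee_rot: [-0.606, 0.795, -0.001, 0.001]
contact_force: [-0.1, -0.2, 0.4]
gripper_width: 85.2
```

servo_tool(
  turn=[
    [0,0,0],
    [0,0,0],
    [0,0,0],
    [0,0,0],
    [0,0,0],
  ],
  dp=[
    [0,0,0.03],
    [0,0,0.06],
    [0.003,0.03,0.005],
    [0.005,0.055,0],
    [0.005,0.055,0],
  ],
  fingers=[0.085,0.085,0.085,0.085,0.085],
)

```text
clock: 44.98
position: [574.1, 193.4, 233.8]
ee_rot: [-0.604, 0.797, -0.001, 0.002]
contact_force: [1.2, -0.5, 0.5]
gripper_width: 85.2
```

servo_tool(
  turn=[
    [0,0,0],
    [0,0,0],
    [0,0,0],
    [0,0,0],
    [0,0,0],
  ],
  dp=[
    [0.005,0.055,0],
    [0.005,0.05,0],
    [0.003,0.03,-0.02],
    [0,0,-0.02],
    [0,0,0],
  ],
  fingers=[0.085,0.085,0.085,0.085,0.085],
)

```text
clock: 45.6
position: [586.7, 337.4, 192.6]
ee_rot: [-0.606, 0.796, -0.001, 0.003]
contact_force: [0.8, -0.3, -0.3]
gripper_width: 85.2
```

Run:
```python
from h import *
st();fix(-.28)
im=get_image("scene")
print([s.tolist() for s,k,m in comps(masks(im)["yellow"],60) if 290<k[0]<370 and 200<k[1]<320]);print([proj(im,(560.6,53.1,z)) for z in(65,120,140,160)])
print(sleeves(im)[-3:])
save(im,"k.png",(290,185,80,110),5)
```

```text
t45.6 pos [586.7 337.4 192.6] yaw(y) 2.872 z [ 0.006  0.002 -1.   ] F [ 0.8 -0.3 -0.3] T [-0.07  0.03  0.01] w 85.2 j [ 0.76  0.5   0.09  0.   -1.16 -1.03]
turn needed [-0.002  0.006 -0.01 ]
[[311, 242, 33, 50, 1207]]
[array([328. , 278.5]), array([327.7, 261.2]), array([327.6, 254.5]), array([327.4, 247.7])]
[(-809.6, 159.0, 220.7, [452.3, 50.8]), (474.2, 23.1, 76.3, [326.4, 269.0]), (576.8, 351.0, 46.9, [463.6, 338.1])]
```

servo_tool(
  turn=[
    [-0.002,0.006,0],
    [0,0,0],
    [0,0,0],
    [0,0,0],
    [0,0,0],
  ],
  dp=[
    [0,0.01,-0.02],
    [0,0.003,-0.04],
    [0,0,-0.04],
    [0,0,-0.015],
    [0,0,0],
  ],
  fingers=[0.085,0.085,0.085,0.085,0.085],
)

```text
clock: 46.28
position: [589.3, 351.8, 78.0]
ee_rot: [-0.605, 0.796, 0.0, 0.005]
contact_force: [-0.1, 0.2, 0.6]
gripper_width: 84.8
```

Run:
```python
from h import *
st();fix(-.28)
```

```text
t46.3 pos [589.3 351.8  78. ] yaw(y) 2.870 z [ 0.007  0.006 -1.   ] F [-0.1  0.2  0.6] T [-0.04  0.02 -0.04] w 84.8 j [ 0.77  0.61 -0.02  0.   -0.93 -1.05]
turn needed [-0.006  0.007 -0.008]
```

servo_tool(
  turn=[
    [-0.006,0.007,0],
    [0,0,0],
    [0,0,0],
    [0,0,0],
    [0,0,0],
  ],
  dp=[
    [-0.003,-0.001,-0.015],
    [0,0,-0.015],
    [0,0,-0.01],
    [0,0,-0.004],
    [0,0,0],
  ],
  fingers=[0.085,0.085,0.085,0.085,0.085],
)

```text
clock: 46.9
position: [588.0, 352.2, 34.9]
ee_rot: [-0.605, 0.796, 0.0, 0.003]
contact_force: [0.1, -0.9, 0.0]
gripper_width: 85.0
```

Run:
```python
from h import *
st();fix(-.28)
```

```text
t46.9 pos [588.  352.2  34.9] yaw(y) 2.870 z [ 0.005  0.004 -1.   ] F [ 0.1 -0.9  0. ] T [ 0.01  0.02 -0.05] w 85.0 j [ 0.78  0.66 -0.05  0.   -0.85 -1.05]
turn needed [-0.004  0.005 -0.008]
```

servo_tool(
  turn=[
    [-0.004,0.005,0],
    [0,0,0],
    [0,0,0],
    [0,0,0],
    [0,0,0],
  ],
  dp=[
    [-0.0015,-0.0005,-0.005],
    [0,0,-0.004],
    [0,0,-0.001],
    [0,0,0],
    [0,0,0],
  ],
  fingers=[0.085,0.085,0.085,0.085,0.07],
)

```text
clock: 47.52
position: [587.0, 352.1, 25.3]
ee_rot: [-0.605, 0.796, 0.0, 0.001]
contact_force: [-0.0, -0.0, -0.8]
gripper_width: 70.8
```

servo_tool(
  turn=[
    [0,0,0],
    [0,0,0],
    [0,0,0],
    [0,0,0],
    [0,0,0],
  ],
  dp=[
    [0,0,0],
    [0,0,0],
    [0,0,0],
    [0,0,0],
    [0,0,0],
  ],
  fingers=[0.06,0.05,0.03,0.02,0.02],
)

```text
clock: 48.15
position: [587.1, 352.3, 26.2]
ee_rot: [-0.605, 0.796, 0.0, 0.001]
contact_force: [0.3, 0.9, 0.7]
gripper_width: 37.8
```

Run:
```python
from h import *
st();fix(-.28)
```

```text
t48.1 pos [587.1 352.3  26.2] yaw(y) 2.870 z [ 0.002  0.002 -1.   ] F [0.3 0.9 0.7] T [-0.02  0.02 -0.04] w 37.8 j [ 0.78  0.67 -0.06  0.   -0.84 -1.05]
turn needed [-0.002  0.002 -0.009]
```

servo_tool(
  turn=[
    [0,0,0],
    [0,0,0],
    [0,0,0],
    [0,0,0],
    [0,0,0],
  ],
  dp=[
    [0,0,0.02],
    [0,0,0.055],
    [0,0,0.06],
    [-0.003,-0.025,0.055],
    [-0.005,-0.055,0.01],
  ],
  fingers=[0.02,0.02,0.02,0.02,0.02],
)

```text
clock: 48.78
position: [576.7, 271.5, 226.8]
ee_rot: [-0.606, 0.795, -0.001, -0.003]
contact_force: [0.9, -0.8, -1.7]
gripper_width: 38.0
```

servo_tool(
  turn=[
    [0,0,0],
    [0,0,0],
    [0,0,0],
    [0,0,0],
    [0,0,0],
  ],
  dp=[
    [-0.005,-0.055,0],
    [-0.005,-0.055,0],
    [-0.003,-0.05,0],
    [-0.003,-0.03,0],
    [0,-0.01,0],
  ],
  fingers=[0.02,0.02,0.02,0.02,0.02],
)

```text
clock: 49.4
position: [558.2, 63.3, 228.2]
ee_rot: [-0.605, 0.796, -0.0, -0.001]
contact_force: [-0.4, -0.6, -0.9]
gripper_width: 37.7
```

Run:
```python
from h import *
st();fix(-.28)
```

```text
t49.4 pos [558.2  63.3 228.2] yaw(y) 2.872 z [-0.002 -0.002 -1.   ] F [-0.4 -0.6 -0.9] T [ 0.04  0.   -0.02] w 37.7 j [ 0.4   0.28 -0.15  0.   -1.14 -0.67]
turn needed [ 0.002 -0.002 -0.01 ]
```

servo_tool(
  turn=[
    [0.002,-0.002,0],
    [0,0,0],
    [0,0,0],
    [0,0,0],
    [0,0,0],
  ],
  dp=[
    [0.002,-0.008,0],
    [0,-0.001,0],
    [0,0,-0.015],
    [0,0,-0.01],
    [0,0,0],
  ],
  fingers=[0.02,0.02,0.02,0.02,0.02],
)

```text
clock: 50.02
position: [560.3, 56.2, 199.8]
ee_rot: [-0.606, 0.795, 0.001, -0.001]
contact_force: [-0.6, -0.5, -0.7]
gripper_width: 37.8
```

Run:
```python
from h import *
st();fix(-.28)
```

```text
t50.0 pos [560.3  56.2 199.8] yaw(y) 2.874 z [-0.002  0.    -1.   ] F [-0.6 -0.5 -0.7] T [-0.07  0.01 -0.01] w 37.8 j [ 0.39  0.31 -0.19 -0.   -1.07 -0.65]
turn needed [-0.    -0.002 -0.012]
```

servo_tool(
  turn=[
    [0,-0.002,0],
    [0,0,0],
    [0,0,0],
    [0,0,0],
    [0,0,0],
  ],
  dp=[
    [0,-0.0025,0],
    [0,-0.0005,-0.008],
    [0,0,-0.008],
    [0,0,-0.005],
    [0,0,0],
  ],
  fingers=[0.02,0.02,0.02,0.02,0.02],
)

```text
clock: 50.65
position: [560.5, 53.3, 177.4]
ee_rot: [-0.607, 0.795, -0.0, 0.0]
contact_force: [-0.0, -0.2, -0.4]
gripper_width: 37.8
```

Run:
```python
from h import *
st();fix(-.28)
```

```text
t50.6 pos [560.5  53.3 177.4] yaw(y) 2.874 z [ 0.001  0.    -1.   ] F [-0.  -0.2 -0.4] T [-0.   -0.01  0.02] w 37.8 j [ 0.38  0.32 -0.23 -0.   -1.02 -0.65]
turn needed [-0.     0.001 -0.013]
```

Next I'll go down 14 mm, to about 163, then check the forces.

servo_tool(
  turn=[
    [0,0,0],
    [0,0,0],
    [0,0,0],
    [0,0,0],
    [0,0,0],
  ],
  dp=[
    [0,0,-0.005],
    [0,0,-0.005],
    [0,0,-0.003],
    [0,0,-0.001],
    [0,0,0],
  ],
  fingers=[0.02,0.02,0.02,0.02,0.02],
)

```text
clock: 51.28
position: [560.8, 53.4, 162.7]
ee_rot: [-0.607, 0.795, -0.0, 0.001]
contact_force: [-0.3, 0.4, -0.8]
gripper_width: 37.8
```

servo_tool(
  turn=[
    [0,0,0],
    [0,0,0],
    [0,0,0],
    [0,0,0],
    [0,0,0],
  ],
  dp=[
    [0,0,-0.003],
    [0,0,-0.002],
    [0,0,-0.001],
    [0,0,0],
    [0,0,0],
  ],
  fingers=[0.02,0.02,0.02,0.02,0.02],
)

```text
clock: 51.9
position: [561.0, 53.5, 156.6]
ee_rot: [-0.607, 0.795, -0.0, 0.001]
contact_force: [0.3, -0.3, -1.1]
gripper_width: 38.0
```

Run:
```python
from h import *
st();fix(-.28)
```

```text
t51.9 pos [561.   53.5 156.6] yaw(y) 2.875 z [ 0.002  0.001 -1.   ] F [ 0.3 -0.3 -1.1] T [ 0.01 -0.03 -0.02] w 38.0 j [ 0.38  0.35 -0.25  0.   -0.97 -0.65]
turn needed [-0.001  0.002 -0.013]
```

servo_tool(
  turn=[
    [0,0,0],
    [0,0,0],
    [0,0,0],
    [0,0,0],
    [0,0,0],
  ],
  dp=[
    [-0.0004,0,-0.0015],
    [0,0,-0.0013],
    [0,0,0],
    [0,0,0],
    [0,0,0],
  ],
  fingers=[0.02,0.02,0.02,0.02,0.02],
)

```text
clock: 52.52
position: [560.6, 53.5, 153.7]
ee_rot: [-0.607, 0.795, -0.0, 0.001]
contact_force: [0.8, 0.1, -2.1]
gripper_width: 37.7
```

servo_tool(
  turn=[
    [0,0,0],
    [0,0,0],
    [0,0,0],
    [0,0,0],
    [0,0,0],
  ],
  dp=[
    [0,0,0],
    [0,0,0],
    [0,0,0],
    [0,0,0.03],
    [0,0,0.05],
  ],
  fingers=[0.06,0.085,0.085,0.085,0.085],
)

```text
clock: 53.15
position: [558.5, 52.8, 231.7]
ee_rot: [-0.607, 0.795, 0.001, -0.003]
contact_force: [-0.5, -0.3, 0.3]
gripper_width: 85.2
```

servo_tool(
  turn=[
    [0,0,0],
    [0,0,0.09],
    [0,0,0.09],
    [0,0,0.09],
    [0,0,0],
  ],
  dp=[
    [0,0,0.02],
    [0,0.04,0],
    [0,0.05,0],
    [0,0.04,0],
    [0,0.01,0],
  ],
  fingers=[0.085,0.085,0.05,0.0,0.0],
)

```text
clock: 53.78
position: [560.6, 196.0, 258.7]
ee_rot: [0.71, -0.704, 0.001, -0.003]
contact_force: [0.7, -0.1, 0.6]
gripper_width: 31.7
```

Run:
```python
from h import *
st();fix(-.01)
im=get_image("scene");print([s.tolist() for s,k,m in comps(masks(im)["yellow"],60) if 290<k[0]<370 and 200<k[1]<320])
save(im,"l.png",(280,175,120,130),5)
im=get_image("top");a=masks(im)["yellow"]
```

```text
t53.8 pos [560.6 196.  258.7] yaw(y) -3.133 z [ 0.005  0.002 -1.   ] F [ 0.7 -0.1  0.6] T [-0.05  0.02  0.03] w 31.7 j [ 0.61  0.31 -0.03  0.   -1.22 -0.6 ]
turn needed [-0.002  0.005 -0.019]
[[309, 235, 35, 57, 1355]]
```

View pics/l.png

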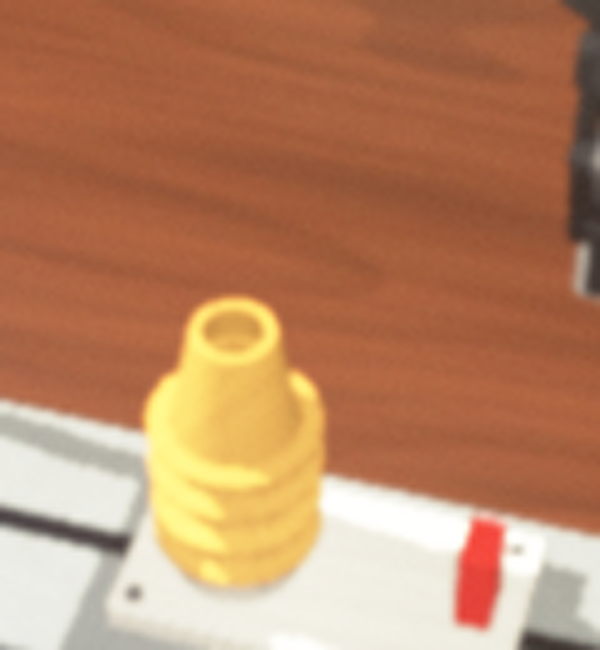

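servo_tool(
  turn=[
    [-0.002,0.005,-0.019],
    [0,0,0],
    [0,0,0],
    [0,0,0],
    [0,0,0],
  ],
  dp=[
    [0,0.004,-0.03],
    [0,0,-0.05],
    [0,0,-0.05],
    [0,0,-0.03],
    [0,0,-0.01],
  ],
  fingers=[0.0,0.0,0.0,0.0,0.0],
)

```text
clock: 54.5
position: [561.7, 192.5, 87.3]
ee_rot: [-0.699, 0.715, -0.001, 0.002]
contact_force: [0.2, -0.2, 1.0]
gripper_width: 0.4
```

Run:
```python
from h import *
st();fix(-.01)
```

```text
t54.5 pos [561.7 192.5  87.3] yaw(y) 3.119 z [ 0.005  0.002 -1.   ] F [ 0.2 -0.2  1. ] T [ 0.01 -0.02 -0.02] w 0.4 j [ 0.6   0.47 -0.26  0.   -0.84 -0.63]
turn needed [-0.002  0.005  0.012]
```

servo_tool(
  turn=[
    [-0.002,0.005,0.012],
    [0,0,0],
    [0,0,0],
    [0,0,0],
    [0,0,0],
  ],
  dp=[
    [-0.001,0,-0.01],
    [0,0,-0.008],
    [0,0,-0.002],
    [0,-0.004,0],
    [0,-0.004,0],
  ],
  fingers=[0.0,0.0,0.0,0.0,0.0],
)

```text
clock: 55.12
position: [563.1, 184.2, 69.7]
ee_rot: [-0.704, 0.711, -0.001, 0.003]
contact_force: [0.1, 0.3, 0.5]
gripper_width: -0.1
```

servo_tool(
  turn=[
    [0,0,0],
    [0,0,0],
    [0,0,0],
    [0,0,0],
    [0,0,0],
  ],
  dp=[
    [0,-0.004,0],
    [0,-0.004,0],
    [0,-0.004,0],
    [0,-0.004,0],
    [0,-0.004,0],
  ],
  fingers=[0.0,0.0,0.0,0.0,0.0],
)

```text
clock: 55.75
position: [563.3, 163.8, 70.5]
ee_rot: [-0.703, 0.711, -0.001, 0.004]
contact_force: [-0.6, 1.2, -0.1]
gripper_width: -0.2
```

Run:
```python
from h import *
st();fix(-.01)
```

```text
t55.8 pos [563.3 163.8  70.5] yaw(y) 3.131 z [ 0.007  0.005 -1.   ] F [-0.6  1.2 -0.1] T [0.47 0.2  0.03] w -0.2 j [ 0.56  0.48 -0.29  0.   -0.79 -0.57]
turn needed [-0.005  0.007  0.   ]
```

servo_tool(
  turn=[
    [-0.005,0.007,0],
    [0,0,0],
    [0,0,0],
    [0,0,0],
    [0,0,0],
  ],
  dp=[
    [-0.001,-0.007,0],
    [0,-0.01,-0.001],
    [0,-0.013,0],
    [0,-0.013,0],
    [0,-0.013,0],
  ],
  fingers=[0.0,0.0,0.0,0.0,0.0],
)

```text
clock: 56.38
position: [562.9, 104.8, 69.9]
ee_rot: [-0.704, 0.71, -0.001, 0.001]
contact_force: [1.0, 2.6, 1.3]
gripper_width: 0.2
```

servo_tool(
  turn=[
    [0,0,0],
    [0,0,0],
    [0,0,0],
    [0,0,0],
    [0,0,0],
  ],
  dp=[
    [0,-0.013,0],
    [0,-0.013,0],
    [0,-0.013,0],
    [0,-0.013,0],
    [0,-0.013,0],
  ],
  fingers=[0.0,0.0,0.0,0.0,0.0],
)

```text
clock: 57.0
position: [562.5, 34.6, 69.9]
ee_rot: [-0.703, 0.711, -0.0, 0.0]
contact_force: [0.3, 2.4, 1.3]
gripper_width: -0.0
```

Run:
```python
from h import *
st();fix(-.01)
for c in("scene","top"):
    im=get_image(c)
    for s,k,m in comps(masks(im)["red"],8):
        if 200<k[0]<420 and 180<k[1]<330:
            v,u=np.nonzero(m);print(c,s[4],ray(im,*k,80),"y rng",ray(im,k[0],k[1],90))
st()
```

```text
t57.0 pos [562.5  34.6  69.9] yaw(y) 3.131 z [ 0.001 -0.    -1.   ] F [0.3 2.4 1.3] T [0.59 0.08 0.04] w -0.0 j [ 0.35  0.45 -0.35  0.   -0.77 -0.36]
turn needed [0.    0.001 0.   ]
scene 62 [580.6  19.6  80. ] y rng [588.4  22.6  90. ]
t57.1 pos [562.1  33.8  69.8] yaw(y) 3.130 z [ 0.    -0.001 -1.   ] F [-0.2 -0.2 -0.1] T [0.04 0.02 0.07] w -0.1 j [ 0.35  0.45 -0.35  0.   -0.77 -0.36]
```

servo_tool(
  turn=[
    [0,0,0],
    [0,0,0],
    [0,0,0],
    [0,0,0],
    [0,0,0],
  ],
  dp=[
    [0,-0.008,0],
    [0,-0.012,0],
    [0,-0.012,0],
    [0,-0.012,0],
    [0,-0.012,0],
  ],
  fingers=[0.0,0.0,0.0,0.0,0.0],
)

```text
clock: 57.72
position: [562.1, -24.8, 69.8]
ee_rot: [-0.704, 0.711, -0.0, -0.0]
contact_force: [-0.7, 2.0, 1.1]
gripper_width: -0.3
```

servo_tool(
  turn=[
    [0,0,0],
    [0,0,0],
    [0,0,0],
    [0,0,0],
    [0,0,0],
  ],
  dp=[
    [0,-0.011,0],
    [0,-0.009,0],
    [0,-0.006,0],
    [0,-0.003,0],
    [0,-0.002,0],
  ],
  fingers=[0.0,0.0,0.0,0.0,0.0],
)

```text
clock: 58.35
position: [561.8, -59.1, 69.8]
ee_rot: [-0.703, 0.711, -0.0, -0.0]
contact_force: [-1.0, 0.8, 0.7]
gripper_width: 0.1
```

Run:
```python
from h import *
st();fix(-.01)
im=get_image("scene")
for s,k,m in comps(masks(im)["red"],8):
    if 200<k[0]<420 and 180<k[1]<330: print(s[4],ray(im,*k,90))
st()
```

```text
t58.4 pos [561.8 -59.1  69.8] yaw(y) 3.130 z [-0.    -0.001 -1.   ] F [-1.   0.8  0.7] T [ 0.46  0.13 -0.  ] w 0.1 j [ 0.18  0.45 -0.34  0.   -0.78 -0.19]
turn needed [ 0.001 -0.     0.002]
61 [587.4 -68.5  90. ]
t58.4 pos [561.8 -59.3  69.8] yaw(y) 3.130 z [-0.    -0.001 -1.   ] F [ 0.1 -0.8 -0.3] T [0.01 0.   0.01] w 0.1 j [ 0.18  0.45 -0.34  0.   -0.78 -0.19]
```

Creeping the rest of the way, watching the force for the stop.

servo_tool(
  turn=[
    [0,0,0],
    [0,0,0],
    [0,0,0],
    [0,0,0],
    [0,0,0],
  ],
  dp=[
    [0,-0.002,0],
    [0,-0.002,0],
    [0,-0.002,0],
    [0,-0.002,0],
    [0,-0.002,0],
  ],
  fingers=[0.0,0.0,0.0,0.0,0.0],
)

```text
clock: 59.02
position: [561.8, -67.3, 69.8]
ee_rot: [-0.703, 0.711, 0.001, 0.001]
contact_force: [-2.5, 16.8, 3.8]
gripper_width: -0.3
```

servo_tool(
  turn=[
    [0,0,0],
    [0,0,0],
    [0,0,0],
    [0,0,0],
    [0,0,0],
  ],
  dp=[
    [0,-0.001,0],
    [0,-0.001,0],
    [0,-0.001,0],
    [0,0,0],
    [0,0,0],
  ],
  fingers=[0.0,0.0,0.0,0.0,0.0],
)

```text
clock: 59.65
position: [561.8, -67.0, 69.8]
ee_rot: [-0.703, 0.711, 0.002, 0.002]
contact_force: [0.1, 1.4, 0.7]
gripper_width: 0.1
```

Run:
```python
from h import *
st()
im=get_image("scene")
for s,k,m in comps(masks(im)["red"],8):
    if 200<k[0]<420 and 180<k[1]<330: print(s[4],ray(im,*k,90))
st()
```

```text
t59.6 pos [561.8 -67.   69.8] yaw(y) 3.131 z [ 0.001  0.006 -1.   ] F [0.1 1.4 0.7] T [0.54 0.06 0.  ] w 0.1 j [ 0.16  0.45 -0.34 -0.01 -0.78 -0.17]
62 [587. -77.  90.]
t59.7 pos [561.8 -67.   69.8] yaw(y) 3.131 z [ 0.001  0.006 -1.   ] F [0.2 1.4 1.3] T [ 0.61  0.07 -0.  ] w -0.1 j [ 0.16  0.45 -0.34 -0.01 -0.78 -0.17]
```

servo_tool(
  turn=[
    [0,0,0],
    [0,0,0],
    [0,0,0],
    [0,0,0],
    [0,0,0],
  ],
  dp=[
    [0,0.01,0],
    [0,0.03,0],
    [0,0.03,0.02],
    [0,0.02,0.05],
    [0,0.02,0.05],
  ],
  fingers=[0.0,0.0,0.0,0.0,0.0],
)

```text
clock: 60.32
position: [558.4, 44.1, 187.7]
ee_rot: [-0.702, 0.712, 0.004, -0.003]
contact_force: [1.6, 0.3, -0.2]
gripper_width: 0.3
```

servo_tool(
  turn=[
    [0,0,0],
    [0,0,0],
    [0,0,0],
    [0,0,0],
    [0,0,0],
  ],
  dp=[
    [-0.04,0.04,0],
    [-0.04,0.04,0],
    [-0.04,0.04,0],
    [-0.02,0.04,0],
    [0,0,0],
  ],
  fingers=[0.0,0.0,0.0,0.0,0.0],
)

```text
clock: 60.95
position: [417.2, 211.1, 193.4]
ee_rot: [-0.703, 0.711, 0.001, 0.003]
contact_force: [-0.3, -0.5, 0.3]
gripper_width: -0.1
```

Run:
```python
from h import *
st()
im=get_image("scene");t=get_image("top")
for s,k,m in comps(masks(t)["red"],8):
    if 200<k[0]<460 and 180<k[1]<330: print(s[4],ray(t,*k,90))
a=cv2.resize(im["img"][180:350,110:310,::-1],None,fx=2,fy=2,interpolation=2);b=cv2.resize(t["img"][150:320,330:530,::-1],None,fx=2,fy=2,interpolation=2)
cv2.imwrite("pics/m.png",np.hstack([a,b]))
for n,q in(("jar",(689,-344)),("wheel",(701,279))):print(n,[(np.round(r["box"]).tolist(),round(r["score"],2)) for r in search_frame(n,"top")][:1])
```

```text
t61.0 pos [417.2 211.1 193.4] yaw(y) 3.130 z [ 0.003  0.005 -1.   ] F [-0.3 -0.5  0.3] T [-0.01  0.02  0.02] w -0.1 j [ 0.82  0.15 -0.42 -0.   -0.99 -0.83]
29 [557.9 -83.   90. ]
jar [([446.0, 161.0, 28.0, 21.0], 0.67)]
wheel [([228.0, 161.0, 24.0, 22.0], 0.86)]
```

View pics/m.png

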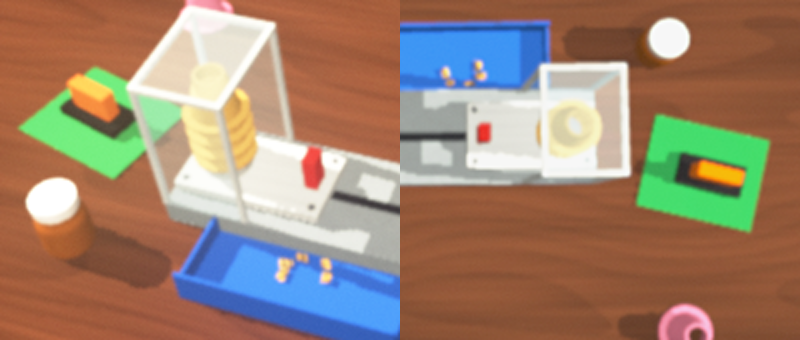

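Run:
```python
from h import *
t=get_image("top");g=cv2.cvtColor(t["img"],cv2.COLOR_RGB2GRAY).astype(float)
for v in(208,225):
  for lo,hi,z in((245,260,30),(355,372,45)):
    d=np.abs(np.diff(g[v-2:v+3].mean(0)))[lo:hi];u=lo+(d*np.arange(hi-lo)).sum()/d.sum()+.5;p=lo+d.argmax()+.5
    print(v,z,p,ray(t,p,v,z)[1],u.round(1))
st()
```

```text
208 30 251.5 240.6 252.0
208 45 363.5 -66.4 363.6
225 30 251.5 241.0 252.0
225 45 363.5 -65.3 362.1
t61.2 pos [418.7 208.2 192.8] yaw(y) 3.123 z [ 0.002  0.004 -1.   ] F [-0.2 -0.1  0.1] T [ 0.03 -0.01 -0.  ] w 0.2 j [ 0.81  0.15 -0.42 -0.   -0.99 -0.83]
```

```bash
python3 -c "
from bench import *
print(job_done())"
```

```text
the job is handed in; nothing more can be done
None
```

The whole job is done and handed in at about 61 s, well under the 210 s limit. No verdict was reported, so what follows rests on my own last checks.

- **Chips:** one pass of the scraper put all five chips in the trough, and the last pictures show them lying there.
- **Scraper:** it is foot down on the green mat, a few mm from the mat's centre.
- **Sleeves:** all four yellow sleeves are nested, evenly spaced and upright on the cone. I lowered each to about 2 mm above its seat and let go; no contact force above noise showed. The pink look-alikes were not touched.
- **Carriage:** I pushed it by the red handle until it met the stop, at about 17 N. The plate edge in the top picture gives a travel of about 271 ± 2 mm. My force-stop estimate from the handle's movement was lower, about 264 mm; both are above the 258 mm needed.
- **Jar and wheel:** both are where they were at the start, to within about 3 pixels in the top picture.

**One miss:** the sleeve by the hood was about 33 mm from where I first measured it, so my first grasp there closed on nothing. It was either knocked aside or pushed by my fingers. I found it again in the picture and picked it up from there.

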